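Snap the mains board onto its four standoffs in the readout's base shell

ROBOT

A 7-joint arm with a two-finger parallel gripper is mounted at the origin on a cart in front of the work surface, level with it; the furniture and walls round the work are solid. World frame = base frame: x ahead of the robot, y to its left, z up, the work surface at z = 0. Lengths are in mm, angles in rad, forces in N, time in s.
With the tool pointing down it reaches from about 425 to 825 mm from the base axis. Payload 3.6 kg.
Tool frame: the origin (TCP) lies midway between the tips of the shut fingers; the grasp point (between the pads) lies 19 mm behind it; z points along the fingers, y is the direction in which the jaws open and shut (so a half turn about z gives the same grasp; the last joint's range is limited). The gripper opens to 85 mm and grips with 20 to 120 N. Pads are 22 mm wide; open, the fingers measure 114 mm over their backs; the gripper's body (76 mm by 85 mm) begins 54 mm behind the grasp point. The pads swing forward as they close: fully open they stand 13 mm farther back than shut.
Start: joints at [-1.272, 0.615, -0.013, 1.423, 0.008, 1.103, -0.04], TCP at [208.01, 615.788, 231.297] pointing down, gripper open.
Joint ranges: [-3.12, 3.12], [-0.3, 2.06], [-1.34, 1.32], [0.26, 2.42], [-1.36, 4.5], [0.01, 1.98], [-2.84, 2.84]. Speed limits (rad/s): [2.79, 2.79, 3.14, 3.14, 3.14, 3.14, 3.14].

INTERFACE

Orientations are given as a rotation vector (axis times angle).
In Python, from station import read_state, grab_frame, job_done gives the robot as it stands. The module is installed in compiled form; this text tells all that it offers.
- The arm moves only by the shell command python3 -m handwheel 'ROWS' [FORCE]. ROWS is JSON, one flat list of numbers, 7 for each row, row after row: the shift along the tool's x, y, z in mm, then the turn, a rotation vector about the tool's x, y, z in rad, then the closure, from -1 (fully open) to 1 (shut). A call has 1 to 20 rows; each row shifts and turns the pose as measured when the row begins, along the tool's axes as they then stand; what a row does not reach is not made up. A row lasts 1/8 s, in which the tool goes at most 62.5 mm and 10.7 degrees, less where a joint would pass 70% of its speed; a pose out of reach is approached as far as the arm can. A call with a gripper value outside its range is refused whole. The fingers move at their own pace and stop on an object; FORCE is the grip in N (left out, the last holds). Time passes only in rows, so rows that do not move let the fingers close. It gives the time, the measured TCP pose, the force and the opening at its end, in the units of the state.
- read_state(): the state, without advancing time (a new reading comes with each control period).
- grab_frame(name): name is "scene" or "top" or "wrist"; returns a dict with "pixels" (384x512x3 uint8, red, green, blue), "fx", "fy", "cx", "cy" (pixels), "k1" (the pictures are not rectified: a ray, as slopes to the right and down, at radius r is drawn at 1 + k1 r^2 times it, then the intrinsics apply), "rvec" (rotation vector, rad) and "tvec" (3), from world to camera coordinates, as OpenCV has them. Camera axes: x right, y down, z forward; pixel columns grow to the right and rows downward; lengths in mm; the calibration is good to about 2 mm. A picture is of the moment at which its call begins. There is no depth.
- job_done(): hands the job in, once; it reports no verdict.
The state is a dict: "t": time; "joints": joint angles; "qd": joint speeds; "effort": joint torques, N m; "position": TCP position; "eef_rot": TCP orientation; "force": force on the tool from outside, world axes, zero at the start; "ft_torque": the same for the moment, N m; "finger_gap": finger opening in mm.
Only numpy, scipy, OpenCV 4.12 (cv2) and the standard library are available. Lean on these libraries where they do the work, as an engineer would, in place of code of your own. Each camera call takes 0.05 s, during which the arm holds its last target.

TASK

Put the bench readout back together: pick the circuit board up by its black transformer, set it down level in the open base shell so that its socket lies in the notch of the wall and the four standoff pins, found by feel if need be, stand up through its four holes, and let go. Then press it home with the closed fingertips on the bare strip, first at one short end midway between its two holes and then likewise at the other, until all four standoffs have clicked over it and it lies flat on their shoulders; press evenly, so that it never tips by more than 5 degrees, and gently (a pair gives way at about 12 N; the board must never bear on the standoffs with more than about 30 N). Leave the other half of the case, the tweezers and the loupe where they are.

Things in the scene. Friction and masses are not known exactly. Their poses are not given: they have to be found in the camera images.
- board: Green circuit board, 130 x 74 x 3 mm, about 0.24 kg, lying loose, component side up. Origin: centre of its underside; x along its 130 mm length, y across, z up. Four round 8 mm holes at x = +-55, y = +-28 mm. Its parts stand at most 19 mm above the underside, except the transformer in the middle. It fits the shell only one way: its x and y axes along the shell's.
- transformer (a point): Centre of the top of the black transformer block in the middle of the board, 27 mm above the board's underside. The block is 32 mm along the board's x, 26 mm along its y. Grasp it across x, fingers straight down, tips at least 1 mm above the board; the bare strip leaves room for the fingers.
- press_a (a point): Middle of the bare pressing place at the board's +x end, on its top face (3 mm above the underside), 50 mm from the board's centre. The strip |y| < 13 mm is bare board from the transformer (x = 16 mm) to the edge (x = 65 mm). Standoff pins stand up beside it, at y = +-28 mm.
- press_b (a point): The same at the board's -x end, 50 mm from the centre the other way.
- socket (a point): Centre of the outer face of the black socket, 30 x 20 x 16 mm, at x = +24 mm on the board's +y side; it overhangs the board's edge by 8 mm and belongs in the shell's notch.
- base_shell: Lower half of the readout's case: an open light tray, 172 x 94 mm, walls 24 mm high, 3 mm thick, that does not slide on the bench. Origin: centre of its underside; x along its length, z up. On its floor lies a steel mounting plate with four snap standoffs at the corners of a 110 x 56 mm rectangle (110 along x). The plate is screwed down through slots, anywhere up to 8 mm either way along x.
- standoff_centre (a point): Point of the shell at the height of the standoffs' shoulders, 15 mm above its underside: the middle of the four standoffs if the plate stood midway in its slots. Where they really stand (up to 8 mm off along the shell's x, exact along y) is not measured: see it or feel for it. The plate holds against sideways pushes below 15 N.
- notch (a point): Middle of the lower edge of the notch in the shell's +y wall, which runs from x = -3 to +51 mm and from 13 mm up to the open top; the board's socket comes to lie in it. The other walls have none.
- hole_1 (a point): Centre of the board's hole at its x, y = +55, +28 mm, on the underside. Each standoff, cream nylon, has a flat 12.4 mm shoulder; above it a blunt pin, 6.4 mm along x, 4.4 mm along y, 13.2 mm high, and two sprung barbs on its +y and -y sides, 11 mm across at 4 mm above the shoulder, sloping inward up to 9 mm. The pin has 0.8 mm of play along x in the hole.
- hole_2 (a point): Centre of the board's hole at its x, y = +55, -28 mm, on the underside. Set down beside the holes, the board stops on the pin tips, its underside 28 mm above the shell's; slid along x with a light push it comes over the pins and drops, and then rests loosely on the slopes of the barbs, 21.5 mm above the shell's underside, pins through its holes. Fully home it is at 15 mm.
- hole_3 (a point): Centre of the board's hole at its x, y = -55, +28 mm, on the underside. Pressed from the loose rest, the board pushes the barbs in with rising force for about 2.5 mm, then slides on at about 4 N; they spring out over it (the click) only 0.6 mm above the shoulders, where it lands on a stiff stop. Let go before that, it stays stuck part-way or springs back.
- hole_4 (a point): Centre of the board's hole at its x, y = -55, -28 mm, on the underside. Pressed midway between two standoffs, both give way at 8 to 14 N (the second end at less); all four at once take over 20 N.
- top_shell: Upper half of the case, light grey, 172 x 94 x 24 mm, with a display window and four keys, laid aside face up. Origin: centre of its underside. Leave it alone.
- tweezers: Steel tweezers, 14 x 122 x 9 mm, lying on the bench. Origin: centre of the underside. Leave them alone.
- loupe: Folding loupe, opened, 28 x 60 x 19 mm. Origin: centre of the underside. Leave it alone.

How it is judged (in metres and radians):
On the way, in this order (a step that is already met when the one before it is completed fails the run):
1. the board stands loosely and level on all four standoff tips, let go, not yet snapped in at any of them (y of socket in the frame of base_shell between 0.035 and 0.055 m and z of hole_1 in the frame of standoff_centre between 0.004 and 0.0085 m and z of hole_2 in the frame of standoff_centre between 0.004 and 0.0085 m and z of hole_3 in the frame of standoff_centre between 0.004 and 0.0085 m and z of hole_4 in the frame of standoff_centre between 0.004 and 0.0085 m and angle between board's own z axis and vertical below 0.05 rad and contact force between the fingers and board below 0.2 N), for 0.2 s.
2. both standoffs of one short end have clicked through, those of the other not yet (((z of hole_1 in the frame of standoff_centre between -0.0015 and 0.0007 m and z of hole_2 in the frame of standoff_centre between -0.0015 and 0.0007 m and z of each of hole_3, hole_4 in the frame of standoff_centre above 0.003 m) or (z of hole_3 in the frame of standoff_centre between -0.0015 and 0.0007 m and z of hole_4 in the frame of standoff_centre between -0.0015 and 0.0007 m and z of each of hole_1, hole_2 in the frame of standoff_centre above 0.003 m))), for 0.1 s.
At the end, for the whole second after the job is handed in: All four standoffs have clicked through their holes: the board's underside lies on all four shoulders, measured at all four holes (within 0.7 mm, which it reaches only once the barbs have sprung out over it) with its socket in the notch, level within 0.03 rad, and the board is at rest and let go (y of socket in the frame of base_shell between 0.035 and 0.055 m and z of hole_1 in the frame of standoff_centre between -0.0015 and 0.0007 m and z of hole_2 in the frame of standoff_centre between -0.0015 and 0.0007 m and z of hole_3 in the frame of standoff_centre between -0.0015 and 0.0007 m and z of hole_4 in the frame of standoff_centre between -0.0015 and 0.0007 m and angle between board's own z axis and vertical below 0.03 rad and linear speed of board below 0.01 m/s and contact force between each of the arm, the fingers and board below 0.1 N); the robot touches nothing.
It fails at once if the board bears on the base shell and its standoffs with more than 35 N (contact force between board and base_shell above 35 N).
It fails at once if the board, once in the shell, tips by more than 0.095 rad (a corner pressed in alone) (horizontal distance between board and base_shell below 0.016 m and z of board in the frame of base_shell below 0.024 m and angle between board's own z axis and vertical above 0.095 rad).
It fails at once if the case's other half is pushed more than 15 mm (distance of top_shell from where it was at the start of the episode above 0.015 m).
It fails at once if the pair of tweezers is pushed more than 15 mm (distance of tweezers from where it was at the start of the episode above 0.015 m).
It fails at once if the loupe is pushed more than 15 mm (distance of loupe from where it was at the start of the episode above 0.015 m).
It also fails if it takes over 58 s, if anything falls off the work surface, if the arm or the gripper's body presses on something with over 40 N, if the wrist force passes 120 N, or if a joint passes its speed limit or range.

## Working session

There is one attempt and no reset: what is moved stays moved. The work goes in short steps, Python scripts to look and compute and a shell command to move; the robot and the scene stay as the last step left them, time stands still between calls to the robot, and variables do not carry over. Pictures are saved under pics/ and viewed, and the job is handed in when it is done.

```bash
mkdir -p pics
python3 - <<'E'
from station import read_state, grab_frame
import cv2, numpy as np
s=read_state()
for k,v in s.items(): print(k,np.round(v,3))
for n in ("scene","top","wrist"):
    f=grab_frame(n)
    cv2.imwrite(f"pics/a_{n}.png",f["pixels"][:,:,::-1])
    print(n,{k:np.round(v,4) for k,v in f.items() if k!="pixels"})
E
```

```text
t 0.0
joints [-1.271  0.616 -0.013  1.425  0.008  1.103 -0.04 ]
qd [ 0.001  0.002 -0.001  0.001 -0.001 -0.     0.   ]
effort [-0.0000e+00 -4.6921e+01  2.5900e-01 -1.7103e+01  1.0000e-02  1.0000e-02
  0.0000e+00]
position [207.799 615.071 230.131]
eef_rot [-0.509 -3.1    0.004]
force [-0.625 -0.181 -0.089]
ft_torque [0.016 0.009 0.065]
finger_gap 85.207
scene {'fx': np.float64(418.5794), 'fy': np.float64(418.5794), 'cx': np.float64(242.3128), 'cy': np.float64(189.2123), 'k1': np.float64(-0.049), 'rvec': array([ 2.1198, -0.9151,  0.3958]), 'tvec': array([-260.9667,  357.6472,  630.0619])}
top {'fx': np.float64(418.3905), 'fy': np.float64(418.3905), 'cx': np.float64(262.174), 'cy': np.float64(191.8836), 'k1': np.float64(-0.035), 'rvec': array([ 2.1553, -2.1068,  0.1932]), 'tvec': array([119.0361, 548.3055, 860.5192])}
wrist {'fx': np.float64(284.2638), 'fy': np.float64(284.2638), 'cx': np.float64(256.951), 'cy': np.float64(187.088), 'k1': np.float64(0.011), 'rvec': array([-2.3257, -1.6703, -0.2718]), 'tvec': array([-649.3263,  -41.8592,  380.5382])}
```

View pics/a_scene.png

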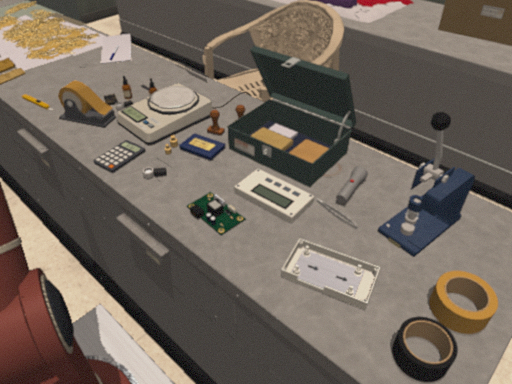

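View pics/a_top.png

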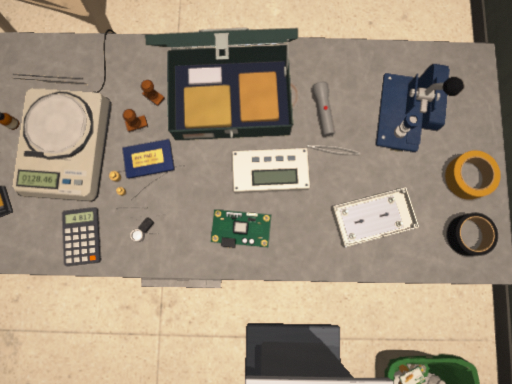

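View pics/a_wrist.png

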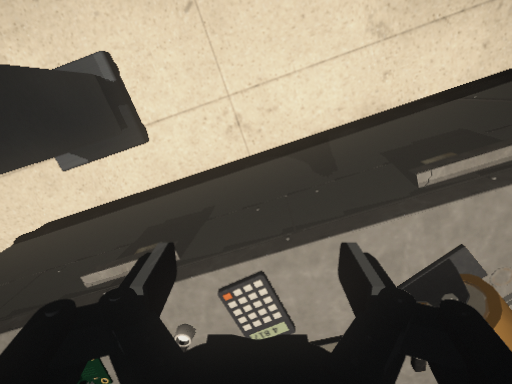

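The top view shows the board at about (240,228) with its socket at (228,242), the shell at about (375,217), and its notch side still to be identified. The top shell is at (271,170) and the tweezers at (333,150). Next I'll write helpers and look at enlargements.

```bash
cat > h.py <<'E'
import numpy as np, cv2
from scipy.spatial.transform import Rotation as R
from station import read_state, grab_frame
def cam(f):
    K=np.array([[f["fx"],0,f["cx"]],[0,f["fy"],f["cy"]],[0,0,1]]); d=np.array([f["k1"],0,0,0,0.])
    return K,d,np.array(f["rvec"],float),np.array(f["tvec"],float)
def ray(f,uv):
    K,d,r,t=cam(f); uv=np.array(uv,float).reshape(-1,1,2)
    n=cv2.undistortPointsIter(uv,K,d,None,None,(cv2.TERM_CRITERIA_COUNT|cv2.TERM_CRITERIA_EPS,50,1e-9)).reshape(-1,2)
    Rm=cv2.Rodrigues(r)[0]; D=np.c_[n,np.ones(len(n))]@Rm; return -Rm.T@t, D
def onz(f,uv,z):
    c,D=ray(f,uv); return c+D*((z-c[2])/D[:,2])[:,None]
def proj(f,p):
    K,d,r,t=cam(f); return cv2.projectPoints(np.array(p,float).reshape(-1,1,3),r,t,K,d)[0].reshape(-1,2)
def crop(f,x0,y0,x1,y1,k,name):
    im=f["pixels"][y0:y1,x0:x1,::-1]; cv2.imwrite("pics/"+name,cv2.resize(im,None,fx=k,fy=k,interpolation=cv2.INTER_CUBIC))
def tri(f1,uv1,f2,uv2):
    c1,D1=ray(f1,uv1);c2,D2=ray(f2,uv2)
    out=[]
    for a,b in zip(D1,D2):
        s,_,_,_=np.linalg.lstsq(np.c_[a,-b],c2-c1,rcond=None); p=c1+a*s[0];q=c2+b*s[1]; out.append(np.r_[(p+q)/2,np.linalg.norm(p-q)])
    return np.array(out)
E
python3 - <<'E'
from h import *
f=grab_frame("top"); crop(f,200,195,285,260,9,"b_top_board.png"); crop(f,325,180,425,252,8,"b_top_shell.png")
g=grab_frame("scene"); crop(g,180,160,390,310,3.8,"b_scene.png") if 0 else None
im=g["pixels"][180:310,180:390,::-1]; cv2.imwrite("pics/b_scene.png",cv2.resize(im,(798,494),interpolation=cv2.INTER_CUBIC))
print(ray(f,[[256,192]])[0],ray(g,[[256,192]])[0])
print(onz(f,[[240,228],[375,217],[228,242],[271,170],[333,150]],0))
E
```

```text
[386.04576977 133.74700575 942.54026444] [  12.08639719 -369.43812296  675.54607011]
[[ 470.19675145  179.49182689    0.        ]
 [ 502.0066378  -126.43447084    0.        ]
 [ 438.18396347  205.39680832    0.        ]
 [ 605.83641234  112.12025789    0.        ]
 [ 657.22267784  -31.81423142    0.        ]]
```

View pics/b_top_board.png

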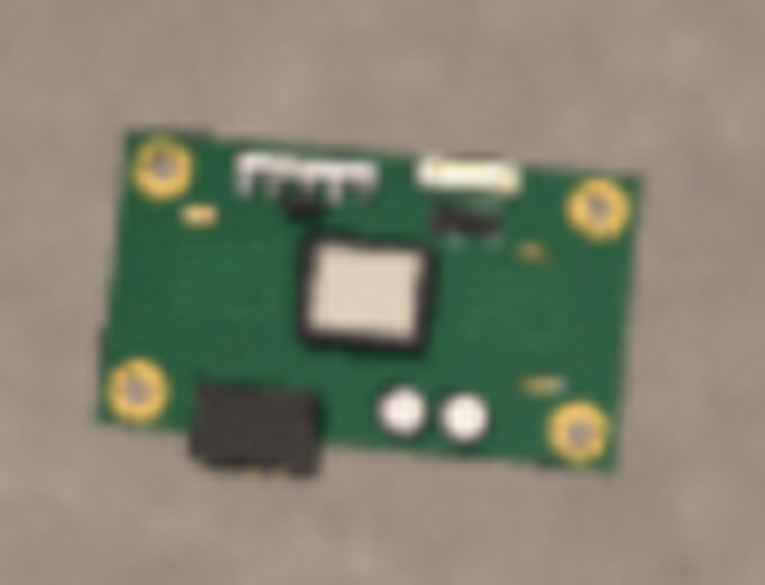

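View pics/b_top_shell.png

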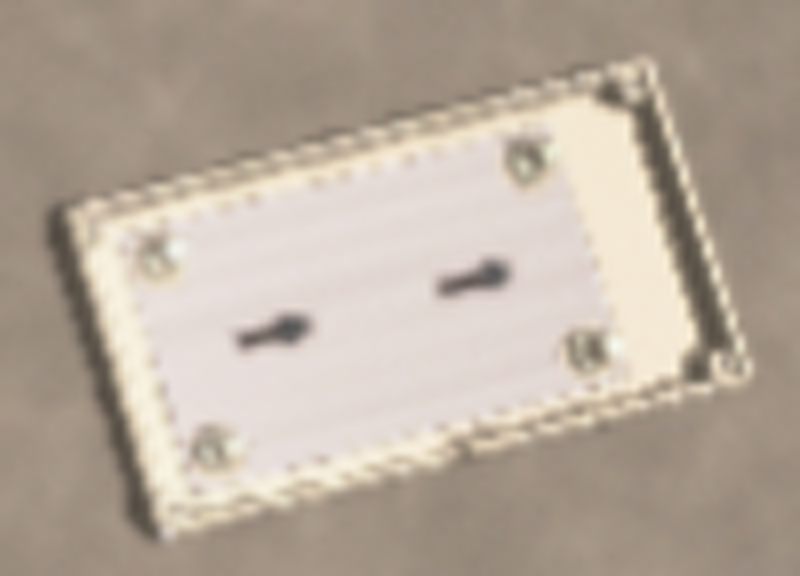

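View pics/b_scene.png

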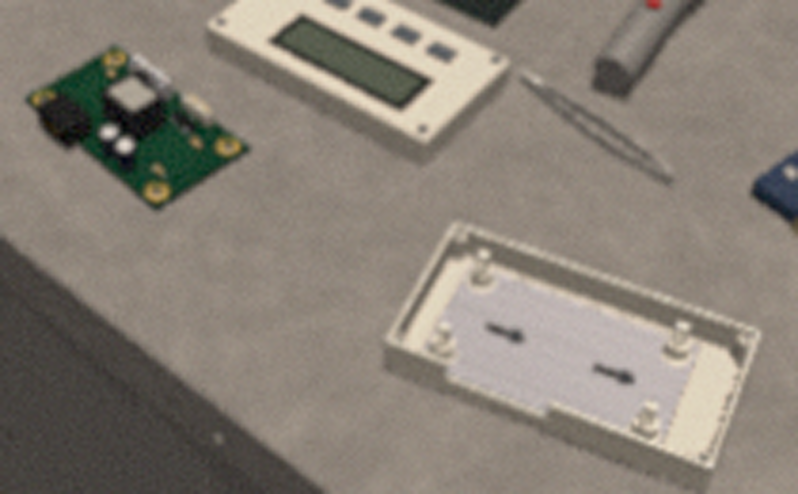

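The top crop shows the board's four gold holes at crop (163,167), (598,208), (137,390) and (578,432), with the socket lower left, so board +x points to image left. The shell's notch is in the near, lower wall, left of centre, and its four standoffs are visible at crop (155,255), (528,160), (213,447) and (590,350).

```bash
cat > m1.py <<'E'
from h import *
f=grab_frame("top"); g=grab_frame("scene")
px=f["pixels"]; hsv=cv2.cvtColor(px,cv2.COLOR_RGB2HSV)
# gold rings
roi=np.zeros(px.shape[:2],np.uint8); roi[195:260,200:285]=1
gold=((hsv[...,0]>14)&(hsv[...,0]<32)&(hsv[...,1]>90)&(hsv[...,2]>120)&(roi>0)).astype(np.uint8)
n,l,st,ce=cv2.connectedComponentsWithStats(gold)
big=[i for i in range(1,n) if st[i,4]>=15]
print("gold",[(np.round(ce[i],2),st[i,4]) for i in big])
def pc(c,x0,y0,k): return [(c[0]+.5)/k-.5+x0,(c[1]+.5)/k-.5+y0]
H=np.array([pc(c,200,195,9) for c in [(137,390),(163,167),(578,432),(598,208)]]) #h1,h2,h3,h4: +x left,+y down
# h1:+55,+28 left-down ; h2:+55,-28 left-up; h3 right-down ; h4 right-up
P=onz(f,H,3)
print("holes",P.round(1),"d",[np.linalg.norm(P[a]-P[b]).round(1) for a,b in((0,2),(1,3),(0,1),(2,3))])
c=P.mean(0); ax=(P[0]+P[1]-P[2]-P[3])[:2]; yaw=np.arctan2(ax[1],ax[0]); print("board c",c,"yaw",np.degrees(yaw))
S=np.array([pc(c,325,180,8) for c in [(213,447),(155,255),(590,350),(528,160)]])
Q=onz(f,S,26); print("standoffs",Q.round(1),[np.linalg.norm(Q[a]-Q[b]).round(1) for a,b in((0,2),(1,3),(0,1),(2,3))])
c=Q.mean(0); ax=(Q[0]+Q[1]-Q[2]-Q[3])[:2]; print("st c",c,"yaw",np.degrees(np.arctan2(ax[1],ax[0])))
W=np.array([pc(c,325,180,8) for c in [(165,530),(70,212),(748,372),(650,62)]])
Q=onz(f,W,24); print("corners",Q.round(1),[np.linalg.norm(Q[a]-Q[b]).round(1) for a,b in((0,2),(1,3),(0,1),(2,3))])
c=Q.mean(0); ax=(Q[0]+Q[1]-Q[2]-Q[3])[:2]; print("shell c",c,"yaw",np.degrees(np.arctan2(ax[1],ax[0])))
w=grab_frame("wrist"); s=read_state(); Rt=R.from_rotvec(s["eef_rot"]).as_matrix()
cw,_=ray(w,[[0,0]]); Rm=cv2.Rodrigues(np.array(w["rvec"]))[0]
print("tool R\n",Rt.round(3)); print("cam pos in tool",Rt.T@(cw-s["position"])); print("cam z in tool",Rt.T@Rm[2]," cam x in tool",Rt.T@Rm[0])
E
python3 m1.py
```

```text
gold [(array([217.48, 213.31]), np.int32(29)), (array([266.  , 217.69]), np.int32(35)), (array([214.74, 238.09]), np.int32(34)), (array([263.74, 242.58]), np.int32(31))]
holes [[446.5 235.1   3. ]
 [502.4 230.9   3. ]
 [438.6 125.2   3. ]
 [494.6 121.4   3. ]] d [np.float64(110.1), np.float64(109.7), np.float64(56.1), np.float64(56.1)]
board c [470.52639023 178.15095228   3.        ] yaw 85.90916239896802
standoffs [[ 457.   -65.8   26. ]
 [ 509.7  -50.4   26. ]
 [ 485.9 -170.8   26. ]
 [ 538.7 -155.2   26. ]] [np.float64(108.9), np.float64(108.7), np.float64(54.9), np.float64(55.0)]
st c [ 497.81280779 -110.53686538   26.        ] yaw 105.43611912667092
corners [[ 434.2  -52.7   24. ]
 [ 521.4  -27.3   24. ]
 [ 480.9 -215.4   24. ]
 [ 567.7 -191.3   24. ]] [np.float64(169.3), np.float64(170.4), np.float64(90.9), np.float64(90.1)]
shell c [ 501.07891837 -121.67688296   24.        ] yaw 105.88987952795931
tool R
 [[-0.947  0.32  -0.   ]
 [ 0.32   0.947 -0.   ]
 [ 0.    -0.    -1.   ]]
cam pos in tool [  82.22719887    0.43840354 -142.21100934]
cam z in tool [-3.19892535e-01  7.16797279e-05  9.47453830e-01]  cam x in tool [ 1.84019613e-04  9.99999983e-01 -1.35238529e-05]
```

The board measures 110 x 56 mm between holes, as it should, with its centre near (470.5, 178) and yaw 85.9°. The shell's yaw is about 105.6°. I'll move over the board first and refine with the wrist camera.

```bash
python3 -m handwheel '[-45,-38,-5,0,0,0,-1,-45,-38,-5,0,0,0,-1,-45,-38,-5,0,0,0,-1,-45,-38,-5,0,0,0,-1,-45,-38,-5,0,0,0,-1,-45,-38,-5,0,0,0,-1,-45,-38,-5,0,0,0,-1,-45,-38,-5,0,0,0,-1]'
```

```text
t: 1.4
position: [457.6, 207.3, 271.3]
eef_rot: [0.49, 3.102, 0.009]
force: [0.5, -0.2, -0.4]
finger_gap: 85.4
```

```bash
python3 -m handwheel '[-10,-12,40,0,0,0,-1,-11,-12,40,0,0,0,-1,0,0,40,0,0,-0.12,-1,0,0,0,0,0,-0.12,-1,0,0,0,0,0,0,-1]'
python3 - <<'E'
from h import *
w=grab_frame("wrist"); cv2.imwrite("pics/c_wrist.png",w["pixels"][:,:,::-1]); s=read_state(); print(s["position"],s["eef_rot"],s["force"])
np.set_printoptions(suppress=True)
print(proj(w,[[470.5,178.1,27],[446.5,235.1,3],[502.4,230.9,3],[438.6,125.2,3],[494.6,121.4,3]]).round(1))
E
```

```text
t: 2.02
position: [477.1, 170.8, 150.3]
eef_rot: [0.128, 3.128, 0.009]
force: [0.4, -0.5, 0.3]
finger_gap: 85.2
[476.79412008 170.83474476 150.30877706] [0.1288309  3.1282696  0.00895976] [1.037234   0.23762359 0.48793429]
[[262.6 171.3]
 [316.2 137.5]
 [313.  189.5]
 [207.6 138.8]
 [211.3 190.8]]
```

View pics/c_wrist.png

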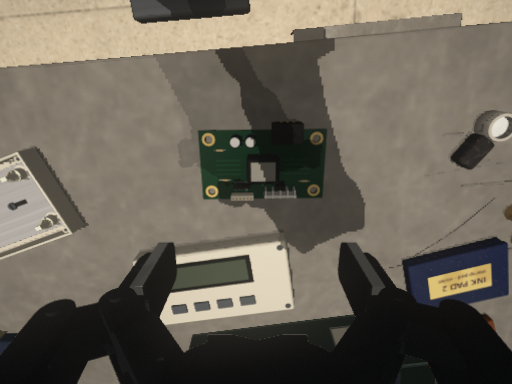

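The wrist view shows the board centred at about (263,165), gold rings at (208,139), (316,138), (210,191), (314,190), agreeing with the top-camera prediction within 1–2 px. I'll refine with this view.

```bash
cat > m2.py <<'E'
from h import *
np.set_printoptions(suppress=True,precision=2)
def rings(f,roi,z,key):
    x0,y0,x1,y1=roi; px=f["pixels"]; hsv=cv2.cvtColor(px,cv2.COLOR_RGB2HSV)
    m=((hsv[...,0]>12)&(hsv[...,0]<34)&(hsv[...,1]>80)&(hsv[...,2]>90)).astype(np.uint8)
    k=np.zeros_like(m);k[y0:y1,x0:x1]=1; m*=k
    m=cv2.morphologyEx(m,cv2.MORPH_CLOSE,np.ones((3,3),np.uint8))
    cs,_=cv2.findContours(m,cv2.RETR_EXTERNAL,cv2.CHAIN_APPROX_NONE)
    cs=sorted(cs,key=cv2.contourArea)[-4:]
    c=[]
    for q in cs:
        (x,y),a,b=cv2.fitEllipse(q) if len(q)>=5 else ((0,0),(0,0),0); c.append((x,y))
    c=np.array(c); P=onz(f,c,z); 
    # order by board axes: u along approx +y world, v along approx -x world
    u=P[:,1]; o=np.argsort(-u); L=sorted(o[:2],key=lambda i:P[i,0]); Rr=sorted(o[2:],key=lambda i:P[i,0])
    P=P[[L[0],L[1],Rr[0],Rr[1]]]
    print(key,"px",c.round(1).tolist()); print(P,"d",np.round([np.linalg.norm(P[a]-P[b]) for a,b in((0,2),(1,3),(0,1),(2,3))],1))
    a=(P[0]+P[1]-P[2]-P[3])[:2]; print(key,"centre",P.mean(0),"yaw",np.degrees(np.arctan2(a[1],a[0])))
if __name__=="__main__":
    w=grab_frame("wrist");rings(w,(190,120,340,210),3,"wrist")
    f=grab_frame("top");rings(f,(200,195,285,260),3,"top")
    s=read_state(); Rt=R.from_rotvec(s["eef_rot"]).as_matrix(); print(s["position"],"tool y heading",np.degrees(np.arctan2(Rt[1,1],Rt[0,1])));print(Rt)
E
python3 m2.py
```

```text
wrist px [[316.5, 138.3], [313.2, 190.5], [211.8, 191.6], [208.1, 139.7]]
[[446.86 235.36   3.  ]
 [503.14 231.13   3.  ]
 [439.21 125.56   3.  ]
 [495.16 121.74   3.  ]] d [110.1 109.7  56.4  56.1]
wrist centre [471.09 178.45   3.  ] yaw 85.92163118800555Traceback (most recent call last):
  File "m2.py", line 21, in <module>
    f=grab_frame("top");rings(f,(200,195,285,260),3,"top")
                        ~~~~~^^^^^^^^^^^^^^^^^^^^^^^^^^^^^
  File "m2.py", line 13, in rings
    c=np.array(c); P=onz(f,c,z);
                     ~~~^^^^^^^
  File "h.py", line 12, in onz
    c,D=ray(f,uv); return c+D*((z-c[2])/D[:,2])[:,None]
        ~~~^^^^^^
  File "h.py", line 9, in ray
    n=cv2.undistortPointsIter(uv,K,d,None,None,(cv2.TERM_CRITERIA_COUNT|cv2.TERM_CRITERIA_EPS,50,1e-9)).reshape(-1,2)
      ~~~~~~~~~~~~~~~~~~~~~~~^^^^^^^^^^^^^^^^^^^^^^^^^^^^^^^^^^^^^^^^^^^^^^^^^^^^^^^^^^^^^^^^^^^^^^^^^^
cv2.error: OpenCV(4.12.0) /io/opencv/modules/calib3d/src/undistort.dispatch.cpp:347: error: (-215:Assertion failed) CV_IS_MAT(_src) && CV_IS_MAT(_dst) && (_src->rows == 1 || _src->cols == 1) && (_dst->rows == 1 || _dst->cols == 1) && _src->cols + _src->rows - 1 == _dst->rows + _dst->cols - 1 && (CV_MAT_TYPE(_src->type) == CV_32FC2 || CV_MAT_TYPE(_src->type) == CV_64FC2) && (CV_MAT_TYPE(_dst->type) == CV_32FC2 || CV_MAT_TYPE(_dst->type) == CV_64FC2) in function 'cvUndistortPointsInternal'
```

```bash
python3 -m handwheel '[6.6,7,20,0,0,-0.01,-1,0,0,35,0,0,0,-1,0,0,35,0,0,0,-1,0,0,20,0,0,0,-1,0,0,0,0,0,0,-1]'
python3 - <<'E'
from h import *
w=grab_frame("wrist"); cv2.imwrite("pics/d_wrist.png",w["pixels"][:,:,::-1]); s=read_state(); Rt=R.from_rotvec(s["eef_rot"]).as_matrix(); print(s["position"],s["force"],np.degrees(np.arctan2(Rt[1,1],Rt[0,1])))
E
```

```text
t: 2.8
position: [476.9, 182.9, 42.3]
eef_rot: [0.117, 3.116, 0.017]
force: [0.2, -0.0, -0.6]
finger_gap: 85.2
[477.50032243 183.21731341  43.11694154] [-0.15403985  0.45542332 -0.36075026] 85.72097054767445
```

View pics/d_wrist.png

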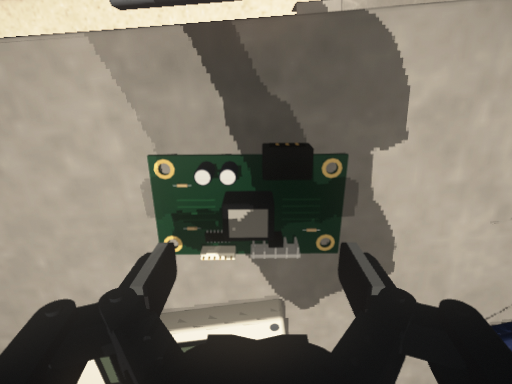

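The wrist view shows the board at about (248,205), and the tool is a few mm off and slightly tilted. I'll recompute the tilt and offset.

```bash
cat > tgt.py <<'E'
# usage: tgt.py x y z headingdeg : shift/turn in the tool frame to get there, tool vertical
import sys; from h import *
np.set_printoptions(suppress=True,precision=4)
x,y,z,h=map(float,sys.argv[1:5])
s=read_state(); Rt=R.from_rotvec(s["eef_rot"]).as_matrix()
a=np.radians(h); ty=np.array([np.cos(a),np.sin(a),0]); tz=np.array([0,0,-1.]); T=np.c_[np.cross(ty,tz),ty,tz]
print("pos",np.round(s["position"],1),"F",np.round(s["force"],1),"gap",round(s["finger_gap"],1),"tilt",np.degrees(np.arccos(-Rt[2,2])).round(2),"heading",np.degrees(np.arctan2(Rt[1,1],Rt[0,1])).round(2),"t",s["t"])
print("shift",(Rt.T@(np.array([x,y,z])-s["position"])).round(1),"turn",R.from_matrix(Rt.T@T).as_rotvec().round(4))
E
python3 - <<'E'
from h import *
from m2 import rings
w=grab_frame("wrist");rings(w,(140,140,360,262),3,"wrist")
E
python3 tgt.py 471 178.3 4.5 85.9
```

```text
wrist px [[172.3, 241.6], [324.1, 240.7], [330.7, 166.4], [163.5, 167.4]]
[[447.25 235.3    3.  ]
 [503.15 231.28   3.  ]
 [439.35 125.63   3.  ]
 [494.91 121.6    3.  ]] d [109.9 110.   56.   55.7]
wrist centre [471.17 178.45   3.  ] yaw 85.7871766914511
pos [477.9 183.3  43.7] F [-0.7 -0.3 -0.2] gap 85.3 tilt 1.69 heading 85.73 t 2.9
shift [ 7.6 -6.  39. ] turn [ 0.0135  0.0263 -0.0032]
```

```bash
python3 -m handwheel '[7.6,-6,0,0.0135,0.0263,-0.003,-1,0,0,0,0,0,0,-1,0,0,0,0,0,0,-1]' && python3 tgt.py 471.1 178.4 4.5 85.85; python3 tgt.py 471.1 178.4 4.5 85.85
```

```text
t: 3.28
position: [471.0, 178.1, 46.2]
eef_rot: [0.113, 3.136, 0.002]
force: [-0.1, 0.5, -0.0]
finger_gap: 85.4
pos [471.  178.1  46.2] F [-0.1  0.5 -0. ] gap 85.4 tilt 0.2 heading 85.86 t 3.275
shift [ 0.1  0.2 41.7] turn [0.0014 0.0031 0.0002]
pos [471.  178.1  46.2] F [-0.1  0.5 -0. ] gap 85.4 tilt 0.2 heading 85.86 t 3.275
shift [ 0.1  0.2 41.7] turn [0.0014 0.0031 0.0002]
```

```bash
python3 -m handwheel '[0,0,12,0,0,0,-1,0,0,12,0,0,0,-1,0,0,8,0,0,0,-1,0,0,0,0,0,0,-1]' && python3 tgt.py 471.1 178.4 4.5 85.85
```

```text
t: 3.78
position: [470.9, 178.0, 11.5]
eef_rot: [0.114, 3.137, 0.002]
force: [0.2, 0.2, 0.2]
finger_gap: 85.3
pos [470.9 178.   11.5] F [0.2 0.2 0.2] gap 85.3 tilt 0.14 heading 85.85 t 3.775
shift [-0.2  0.4  7. ] turn [0.001  0.0022 0.    ]
```

```bash
python3 -m handwheel '[-0.2,0.4,6,0,0,0,-1,0,0,0,0,0,0,-1]' && python3 tgt.py 471.1 178.4 4.5 85.85
python3 - <<'E'
from h import *
w=grab_frame("wrist"); cv2.imwrite("pics/e_wrist.png",w["pixels"][:,:,::-1])
E
```

```text
t: 4.03
position: [471.2, 178.5, 5.0]
eef_rot: [0.114, 3.137, 0.001]
force: [-0.6, -0.5, -0.2]
finger_gap: 85.5
pos [471.2 178.5   5. ] F [-0.6 -0.5 -0.2] gap 85.5 tilt 0.14 heading 85.85 t 4.025
shift [ 0.1 -0.1  0.5] turn [0.001  0.0022 0.0001]
```

View pics/e_wrist.png

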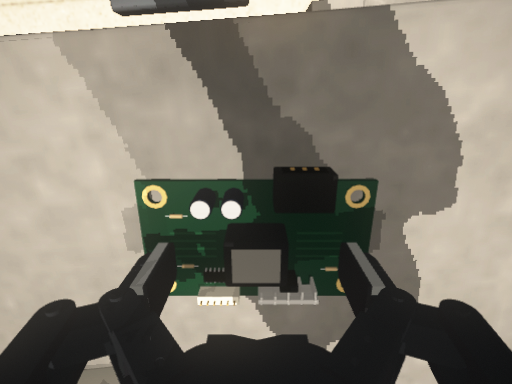

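The transformer at (256,260) sits midway between the fingers. I'll close now.

```bash
python3 -m handwheel '[0,0,0,0,0,0,1,0,0,0,0,0,0,1,0,0,0,0,0,0,1,0,0,0,0,0,0,1,0,0,0,0,0,0,1,0,0,0,0,0,0,1]' 50 && python3 tgt.py 471.1 178.4 4.5 85.85
```

```text
t: 4.82
position: [472.2, 178.8, 6.1]
eef_rot: [0.113, 3.135, 0.003]
force: [0.3, -0.3, -0.0]
finger_gap: 31.0
pos [472.2 178.8   6.1] F [ 0.3 -0.3 -0. ] gap 31.0 tilt 0.3 heading 85.85 t 4.825
shift [ 1.  -0.5  1.6] turn [0.0021 0.0048 0.0001]
```

```bash
python3 -m handwheel '[0,0,-15,0,0,0,1,0,0,-30,0,0,0,1,0,0,-40,0,0,0,1,0,0,0,0,0,0,1]' && python3 tgt.py 498 -116 100 105.7
python3 - <<'E'
from h import *
w=grab_frame("wrist"); cv2.imwrite("pics/f_wrist.png",w["pixels"][:,:,::-1])
E
```

```text
t: 5.32
position: [470.6, 178.1, 94.5]
eef_rot: [0.114, 3.137, 0.001]
force: [0.7, -0.6, -2.5]
finger_gap: 31.1
pos [470.6 178.1  94.5] F [ 0.7 -0.6 -2.5] gap 31.1 tilt 0.14 heading 85.85 t 5.325
shift [ -48.6 -291.3   -5.6] turn [ 0.0004  0.0024 -0.3465]
```

View pics/f_wrist.png

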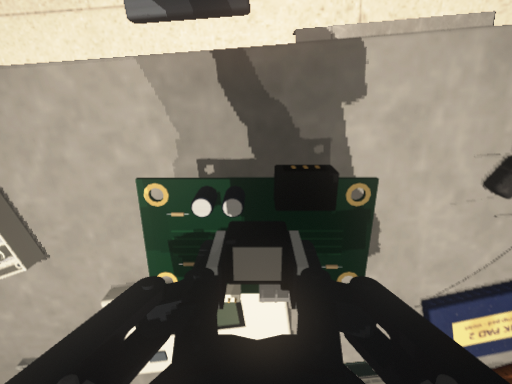

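The board hangs level in the grip, symmetric at (258,260), and the force reads −2.5 N, which is its weight. I'll move to a spot where the wrist camera sees the shell past the board.

```bash
python3 tgt.py 588 -98 150 105.7
```

```text
pos [469.2 177.5  92.9] F [-0.5 -0.  -1.8] gap 30.8 tilt 0.09 heading 85.85 t 5.375
shift [-138.4 -266.2  -57. ] turn [-0.0008 -0.0015 -0.3465]
```

```bash
python3 -m handwheel '[-9,-16,-7,0,0,0,1,-18,-35,-8,0,0,0,1,-18,-35,-8,0,0,0,1,-18,-35,-8,0,0,0,1,-18,-35,-8,0,0,0,1,-18,-35,-8,0,0,0,1,-18,-35,-8,0,0,0,1,-9,-16,0,0,0,0,1,0,0,0,0,0,-0.08,1,0,0,0,0,0,-0.1,1,0,0,0,0,0,-0.1,1,0,0,0,0,0,-0.06,1,0,0,0,0,0,0,1]' && python3 tgt.py 588 -98 150 105.7
python3 - <<'E'
from h import *
w=grab_frame("wrist"); cv2.imwrite("pics/g_wrist.png",w["pixels"][:,:,::-1])
E
```

```text
t: 7.0
position: [565.0, -73.6, 129.0]
eef_rot: [0.445, -3.063, -0.017]
force: [-0.2, -0.2, -1.7]
finger_gap: 30.9
pos [565.  -73.6 129. ] F [-0.2 -0.2 -1.7] gap 30.9 tilt 2.71 heading 106.53 t 7.0
shift [-14.2 -29.6 -22.1] turn [ 0.0171 -0.0441  0.0148]
```

View pics/g_wrist.png

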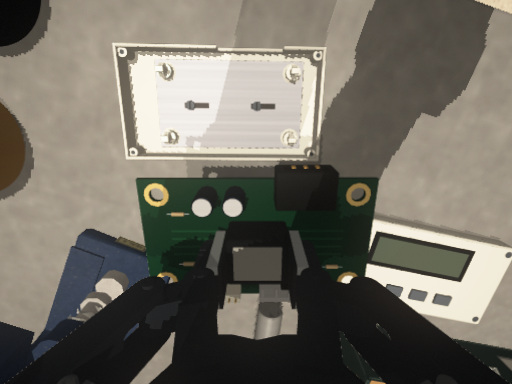

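The wrist view shows the whole shell from (115,45) to (325,160), with standoffs near (165,72), (293,73), (170,138) and (289,138). I'll straighten the tool and enlarge the view.

```bash
python3 -m handwheel '[0,-25,-10,0.017,-0.044,0.015,1,0,0,0,0,0,0,1,0,0,0,0,0,0,1]' && python3 tgt.py 588 -98 150 105.7
python3 - <<'E'
from h import *
import pickle
w=grab_frame("wrist"); cv2.imwrite("pics/h_wrist.png",w["pixels"][:,:,::-1]); pickle.dump(w,open("w1.pkl","wb"))
E
```

```text
t: 7.42
position: [571.3, -94.5, 136.8]
eef_rot: [0.43, -3.108, -0.005]
force: [0.4, 0.3, -2.0]
finger_gap: 31.1
pos [571.3 -94.5 136.8] F [ 0.4  0.3 -2. ] gap 31.1 tilt 0.29 heading 105.74 t 7.425
shift [-15.1  -7.9 -13.3] turn [ 0.0039 -0.0032  0.0008]
```

View pics/h_wrist.png

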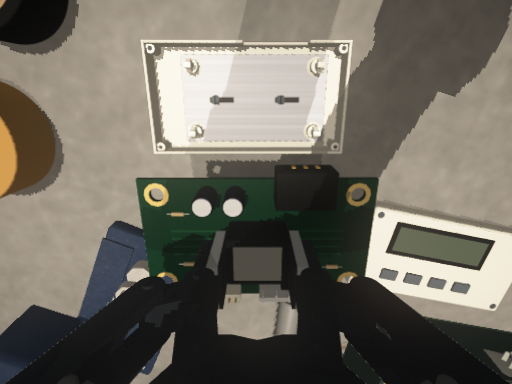

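Run:
```python
from h import *
import pickle
w=pickle.load(open("w1.pkl","rb")); im=w["pixels"][34:160,136:358,::-1]
cv2.imwrite("pics/i_shell.png",cv2.resize(im,None,fx=3.6,fy=3.6,interpolation=cv2.INTER_CUBIC))
```

```text
(no output)
```

View pics/i_shell.png

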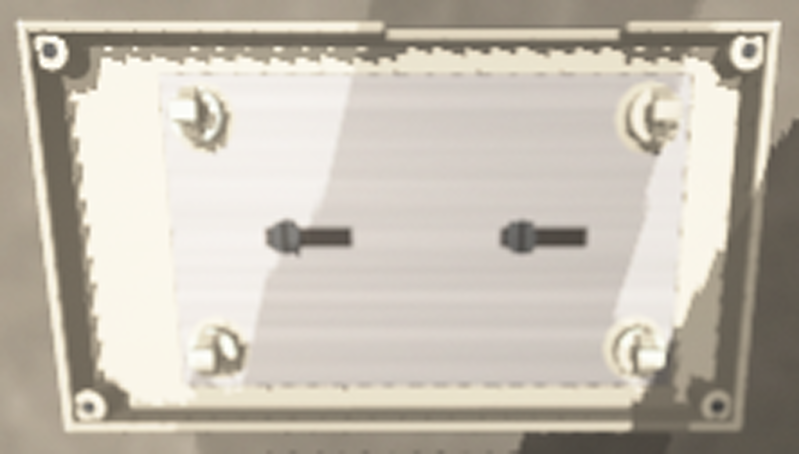

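In the enlargement, the pin tops are at crop (182,113), (667,110), (203,360), (650,358). The outer rim corners are at (18,20), (780,22), (67,431), (742,431), and the notch runs from (386,30) to (625,30). The plate sits well toward the right, which is shell +x.

Run:
```python
from h import *
import pickle
np.set_printoptions(suppress=True,precision=2)
w=pickle.load(open("w1.pkl","rb"))
def pc(c): return [(c[0]+.5)/3.6-.5+136,(c[1]+.5)/3.6-.5+34]
def an(name,C,z):
    P=onz(w,[pc(c) for c in C],z); a=(P[0]+P[1]-P[2]-P[3])[:2]; yaw=np.arctan2(a[1],a[0])
    print(name,P[:,:2].tolist() and P.round(1)[:,:2].tolist(),"d",np.round([np.linalg.norm(P[a]-P[b]) for a,b in((0,2),(1,3),(0,1),(2,3))],1)," c",P.mean(0)," yaw",np.degrees(yaw)); return P,yaw
# order h1(+x,+y)=right top, h2 right bottom, h3 left top, h4 left bottom
Pc,y1=an("pins",[(667,110),(650,358),(182,113),(203,360)],28.2)
Pr,y2=an("rim",[(780,22),(742,431),(18,20),(67,431)],24)
u=np.array([np.cos(y2),np.sin(y2)]);v=np.array([-u[1],u[0]])
d=(Pc.mean(0)-Pr.mean(0))[:2]; print("offset along shell x,y",d@u,d@v)
N=onz(w,[pc((386,25)),pc((625,25))],24)[:,:2]-Pr.mean(0)[:2]; print("notch x",N@u,"y",N@v)
```

```text
pins [[457.9, -71.6], [511.3, -56.6], [488.3, -176.8], [541.3, -161.1]] d [109.5 108.7  55.4  55.2]  c [ 499.71 -116.53   28.2 ]  yaw 106.04491333453323
rim [[433.5, -52.7], [522.6, -27.1], [479.5, -216.5], [568.8, -191.3]] d [170.2 170.6  92.7  92.9]  c [ 501.13 -121.88   24.  ]  yaw 105.69675594044486
offset along shell x,y 5.534160901867551 -0.08453658173438416
notch x [-3.26 50.27] y [45.75 45.8 ]
```

Run:
```python
from h import *
import pickle
np.set_printoptions(suppress=True,precision=2)
w=grab_frame("wrist"); s=read_state(); Rt=R.from_rotvec(s["eef_rot"]).as_matrix(); print(s["position"])
px=w["pixels"]; hsv=cv2.cvtColor(px,cv2.COLOR_RGB2HSV)
m=((hsv[...,0]>12)&(hsv[...,0]<34)&(hsv[...,1]>80)&(hsv[...,2]>90)).astype(np.uint8)
k=np.zeros_like(m);k[178:212,140:376]=1;m=cv2.morphologyEx(m*k,cv2.MORPH_CLOSE,np.ones((3,3),np.uint8))
cs,_=cv2.findContours(m,cv2.RETR_EXTERNAL,cv2.CHAIN_APPROX_NONE); cs=sorted(cs,key=cv2.contourArea)[-2:]
c=np.array(sorted([cv2.fitEllipse(q)[0] for q in cs])); print(c)
for dz in (-6,-4,-2,0,2):
    P=onz(w,c,s["position"][2]+dz); d=np.linalg.norm(P[0]-P[1]); mid=(P.mean(0)-s["position"])@Rt; a=P[1]-P[0]
    print(dz,"dist",d,"mid in tool",mid,"yaw",np.degrees(np.arctan2(a[1],a[0])))
# a_top check of pins
f=grab_frame("top"); top=cv2.imread("pics/a_top.png")
u=np.array([np.cos(np.radians(105.8)),np.sin(np.radians(105.8)),0]);v=np.array([-u[1],u[0],0])
C=np.array([499.6,-116.4,0])
k=8
im=cv2.resize(top[180:252,325:425],None,fx=k,fy=k,interpolation=cv2.INTER_CUBIC)
for z,col in((15,(0,0,255)),(28.2,(255,0,0))):
    for a in(55,-55):
        for b in(28,-28):
            q=proj(f,C+a*u+b*v+[0,0,z])[0]; p=((q-[325,180]+.5)*k-.5).astype(int); cv2.circle(im,tuple(map(int,p)),3,col,-1)
cv2.imwrite("pics/j_top.png",im)
```

```text
[571.46 -95.19 136.94]
[[155.9  194.36]
 [358.3  194.09]]
-6 dist 112.27813761821636 mid in tool [27.82  0.67  6.08] yaw 105.76254304494981
-4 dist 110.76617723573032 mid in tool [28.55  0.67  4.09] yaw 105.76254304494978
-2 dist 109.25421685324436 mid in tool [29.28  0.67  2.09] yaw 105.76254304494981
0 dist 107.74225647075836 mid in tool [30.01  0.66  0.09] yaw 105.76254304494982
2 dist 106.23029608827234 mid in tool [30.74  0.66 -1.91] yaw 105.7625430449498
```

View pics/j_top.png

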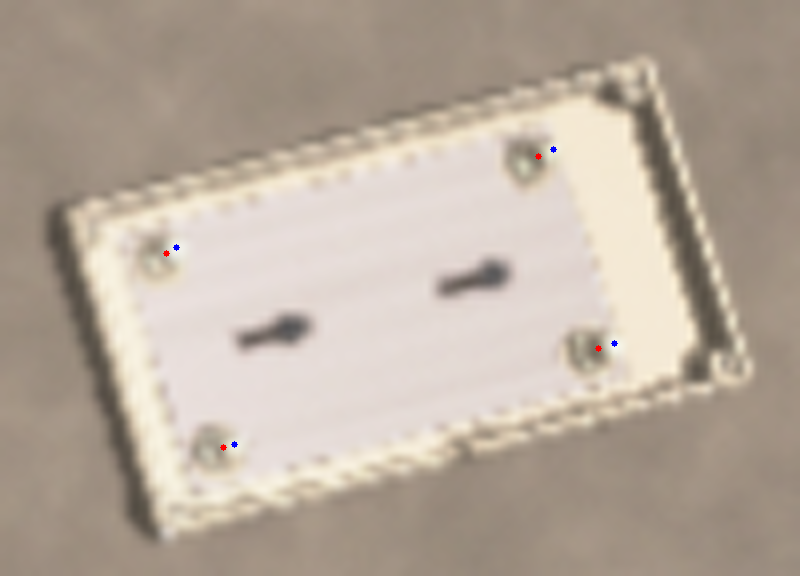

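The rings I took for shoulders are the standoffs' base flanges, at about z=4. With that, the top view and the wrist view agree: plate centre at about (499.6, −116.4), heading 105.8°, +5.6 mm along the shell's x. The board hangs in the grip at tool offset of about (0.6, 0.7). I'll move above the standoffs.

```bash
python3 tgt.py 500.4 -116.9 70 105.8
```

```text
pos [571.6 -95.3 137. ] F [ 1.1  0.6 -2.9] gap 31.0 tilt 0.22 heading 105.74 t 7.575
shift [74.2 -1.7 67.2] turn [ 0.0027 -0.0027 -0.001 ]
```

```bash
python3 -m handwheel '[15,0,10,0.002,-0.002,-0.001,1,25,-0.5,20,0,0,0,1,25,-0.5,20,0,0,0,1,8,-0.5,14,0,0,0,1,0,0,0,0,0,0,1,0,0,0,0,0,0,1]' && python3 tgt.py 500.4 -116.9 45 105.8
python3 - <<'E'
from h import *
w=grab_frame("wrist"); cv2.imwrite("pics/k_wrist.png",w["pixels"][:,:,::-1])
w=grab_frame("scene"); im=w["pixels"][180:330,240:440,::-1]; cv2.imwrite("pics/k_scene.png",cv2.resize(im,None,fx=4,fy=4,interpolation=cv2.INTER_CUBIC))
E
```

```text
t: 8.32
position: [502.7, -113.2, 72.0]
eef_rot: [-0.439, 3.108, 0.004]
force: [0.9, 0.2, -2.4]
finger_gap: 30.8
pos [ 502.7 -113.2   72. ] F [ 0.9  0.2 -2.4] gap 30.8 tilt 0.22 heading 106.09 t 8.325
shift [ 3.3 -3.  27. ] turn [0.0018 0.0034 0.005 ]
```

View pics/k_wrist.png

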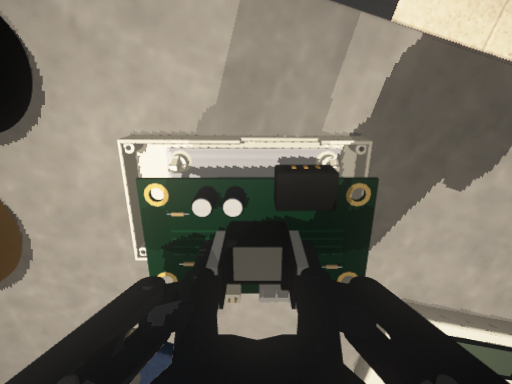

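View pics/k_scene.png

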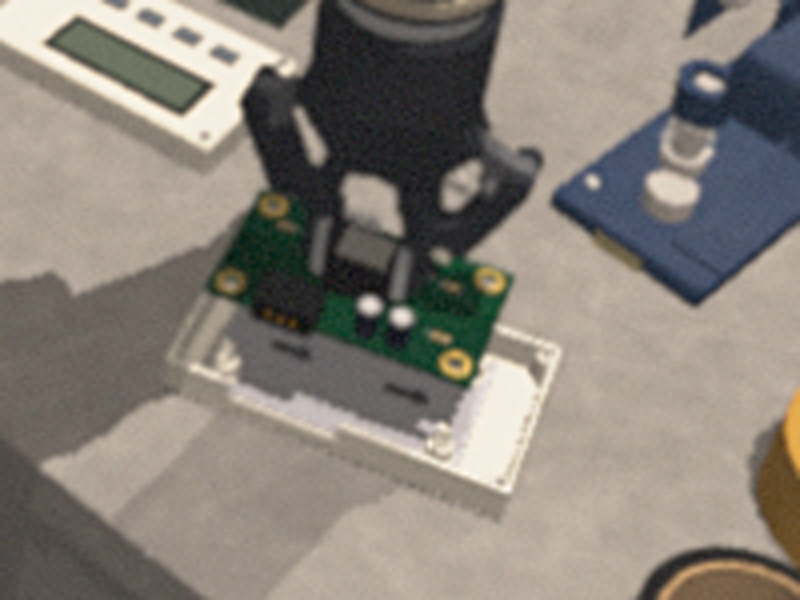

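The view shows the board over the shell with the socket toward the notch side. The two +y pins are visible at about (180,160) and (330,159). I'll re-measure them against the board's holes in this one picture.

Run:
```python
from h import *
import pickle
w=grab_frame("wrist"); s=read_state(); pickle.dump((w,s),open("w2.pkl","wb")); im=w["pixels"][130:210,115:380,::-1]
cv2.imwrite("pics/l.png",cv2.resize(im,None,fx=3,fy=3,interpolation=cv2.INTER_CUBIC))
```

```text
(no output)
```

View pics/l.png

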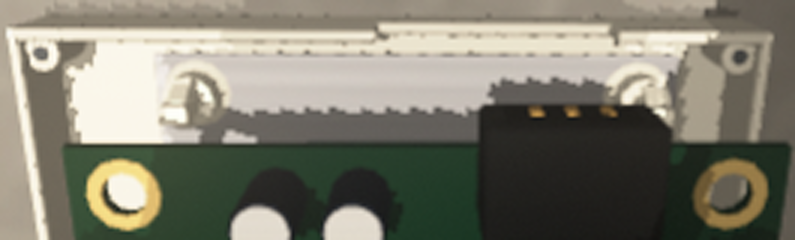

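Run:
```python
from h import *
import pickle
np.set_printoptions(suppress=True,precision=2)
w,s=pickle.load(open("w2.pkl","rb"))
u=np.array([np.cos(np.radians(105.8)),np.sin(np.radians(105.8)),0]);v=np.array([-u[1],u[0],0]);C=np.array([499.6,-116.4,0])
im=cv2.resize(w["pixels"][140:190,115:380,::-1],None,fx=3,fy=3,interpolation=cv2.INTER_CUBIC)
im=cv2.resize(w["pixels"][140:180,160:200,::-1],None,fx=9,fy=9,interpolation=cv2.INTER_CUBIC)
im2=cv2.resize(w["pixels"][140:180,310:350,::-1],None,fx=9,fy=9,interpolation=cv2.INTER_CUBIC)
def dr(im,x0,q,col): cv2.circle(im,(int((q[0]-x0+.5)*9),int((q[1]-140+.5)*9)),3,col,-1)
for z,col in((28.2,(0,0,255)),(15,(255,0,0)),(3,(0,255,0))):
    qa=proj(w,C-55*u+28*v+[0,0,z])[0];qb=proj(w,C+55*u+28*v+[0,0,z])[0]; dr(im,160,qa,col);dr(im2,310,qb,col); print(z,qa,qb)
cv2.imwrite("pics/m.png",np.hstack([im,im2]))
```

```text
28.2 [171.71 168.67] [334.49 169.44]
15 [176.9  163.86] [329.73 164.59]
3 [181.09 159.97] [325.89 160.67]
```

View pics/m.png

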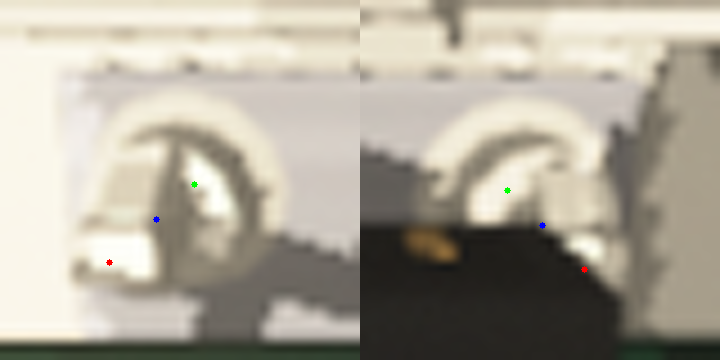

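```bash
python3 tgt.py 499.5 -116.7 45 105.8; python3 -m handwheel '[3.5,-3,12,0.0015,0.003,0.004,1,0.8,-0.3,12,0,0,0,1,0,0,0,0,0,0,1,0,0,0,0,0,0,1]' && python3 tgt.py 499.5 -116.7 36 105.8
```

```text
pos [ 502.6 -113.3   72.1] F [ 0.1  1.3 -2.7] gap 31.1 tilt 0.22 heading 106.09 t 8.475
shift [ 4.  -2.5 27. ] turn [0.0016 0.0036 0.005 ]
t: 8.98
position: [500.0, -117.8, 46.5]
eef_rot: [-0.433, 3.11, -0.0]
force: [0.6, 0.2, -1.4]
finger_gap: 31.0
pos [ 500.  -117.8   46.5] F [ 0.6  0.2 -1.4] gap 31.0 tilt 0.07 heading 105.85 t 8.975
shift [ 0.2  1.2 10.5] turn [-0.0004  0.0011  0.001 ]
```

```bash
python3 -m handwheel '[0.2,1,4,0,0,0,1,0,0,0,0,0,0,1,0,0,0,0,0,0,1]' && python3 tgt.py 499.5 -116.7 34 105.8
```

```text
t: 9.35
position: [499.9, -116.8, 42.6]
eef_rot: [-0.433, 3.109, -0.001]
force: [0.1, 0.4, -2.1]
finger_gap: 31.5
pos [ 499.9 -116.8   42.6] F [ 0.1  0.4 -2.1] gap 31.5 tilt 0.12 heading 105.86 t 9.35
shift [0.4 0.2 8.6] turn [-0.0007  0.0021  0.0011]
```

```bash
python3 -m handwheel '[0,0,3,0,0,0,1,0,0,0,0,0,0,1]' && python3 tgt.py 499.5 -116.7 34 105.8
```

```text
t: 9.6
position: [500.0, -116.8, 39.6]
eef_rot: [-0.433, 3.109, -0.001]
force: [-0.6, 0.3, -1.6]
finger_gap: 31.2
pos [ 500.  -116.8   39.6] F [-0.6  0.3 -1.6] gap 31.2 tilt 0.15 heading 105.87 t 9.6
shift [0.5 0.2 5.6] turn [-0.0009  0.0024  0.0012]
```

Noise is small and the moves track well. I'll continue in small steps, watching the force.

```bash
python3 -m handwheel '[0.4,0.2,2.5,0,0,0,1,0,0,0,0,0,0,1]' && python3 tgt.py 499.5 -116.7 34 105.8
```

```text
t: 9.85
position: [499.6, -116.7, 36.9]
eef_rot: [-0.433, 3.109, -0.001]
force: [-0.3, -0.6, -2.4]
finger_gap: 31.0
pos [ 499.6 -116.7   36.9] F [-0.3 -0.6 -2.4] gap 31.0 tilt 0.16 heading 105.86 t 9.85
shift [0.1 0.1 2.9] turn [-0.0009  0.0025  0.0011]
```

```bash
python3 -m handwheel '[0,0,1.5,0,0,0,1,0,0,0,0,0,0,1]' && python3 tgt.py 499.5 -116.7 34 105.8
```

```text
t: 10.1
position: [499.6, -116.7, 35.3]
eef_rot: [-0.433, 3.109, -0.001]
force: [-1.7, 0.4, -3.0]
finger_gap: 31.2
pos [ 499.6 -116.7   35.3] F [-1.7  0.4 -3. ] gap 31.2 tilt 0.16 heading 105.86 t 10.1
shift [0.1 0.1 1.3] turn [-0.0009  0.0026  0.0011]
```

```bash
python3 -m handwheel '[0,0,1,0,0,0,1,0,0,0,0,0,0,1]' && python3 tgt.py 499.5 -116.7 34 105.8
```

```text
t: 10.35
position: [499.7, -116.7, 34.2]
eef_rot: [-0.433, 3.109, -0.001]
force: [0.1, 0.3, -2.4]
finger_gap: 30.6
pos [ 499.7 -116.7   34.2] F [ 0.1  0.3 -2.4] gap 30.6 tilt 0.16 heading 105.87 t 10.35
shift [0.2 0.1 0.2] turn [-0.001   0.0027  0.0011]
```

```bash
python3 -m handwheel '[0,0,1,0,0,0,1,0,0,0,0,0,0,1]'
```

```text
t: 10.6
position: [499.7, -116.7, 33.2]
eef_rot: [-0.433, 3.109, -0.001]
force: [-0.2, -0.2, -1.8]
finger_gap: 31.1
```

```bash
python3 -m handwheel '[0,0,0.8,0,0,0,1,0,0,0,0,0,0,1]'
```

```text
t: 10.85
position: [499.7, -116.7, 32.4]
eef_rot: [-0.433, 3.109, -0.001]
force: [0.2, 0.5, -1.7]
finger_gap: 31.0
```

```bash
python3 -m handwheel '[0,0,0.6,0,0,0,1,0,0,0,0,0,0,1]'
```

```text
t: 11.1
position: [499.8, -116.8, 31.7]
eef_rot: [-0.433, 3.109, -0.001]
force: [-1.3, 1.0, -2.3]
finger_gap: 30.9
```

```bash
python3 -m handwheel '[0,0,0.8,0,0,0,1,0,0,0,0,0,0,1]'
```

```text
t: 11.35
position: [499.8, -116.8, 30.9]
eef_rot: [-0.433, 3.109, -0.001]
force: [-0.3, -0.0, -2.1]
finger_gap: 31.1
```

```bash
python3 -m handwheel '[0,0,0.8,0,0,0,1,0,0,0,0,0,0,1]'
python3 - <<'E'
from h import *
w=grab_frame("wrist"); cv2.imwrite("pics/n_wrist.png",cv2.resize(w["pixels"][120:250,120:390,::-1],None,fx=2.9,fy=2.9,interpolation=cv2.INTER_CUBIC))
w=grab_frame("scene"); im=w["pixels"][200:320,260:400,::-1]; cv2.imwrite("pics/n_scene.png",cv2.resize(im,None,fx=5,fy=5,interpolation=cv2.INTER_CUBIC))
E
```

```text
t: 11.6
position: [499.8, -116.7, 30.0]
eef_rot: [-0.433, 3.109, -0.001]
force: [0.2, 0.8, -2.5]
finger_gap: 30.7
```

View pics/n_wrist.png

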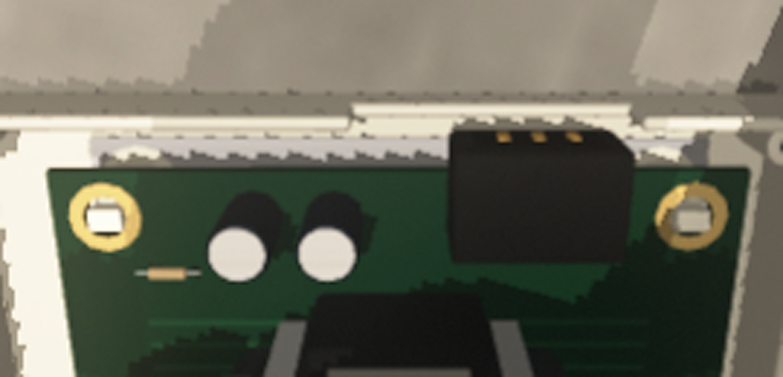

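View pics/n_scene.png

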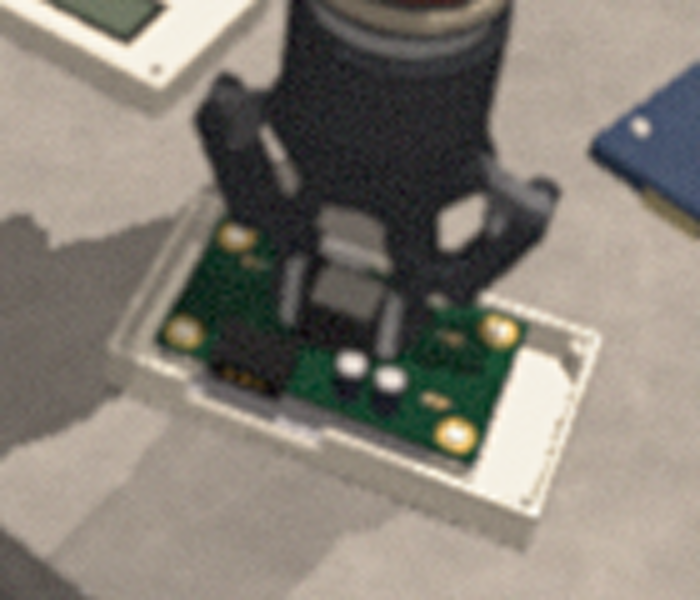

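The pins show white inside the holes at wrist (105,217) and (692,218), and in the scene view too. They went in without any groping. I'll lower until contact with the barbs.

```bash
python3 -m handwheel '[0,0,0.9,0,0,0,1,0,0,0,0,0,0,1]'
```

```text
t: 11.95
position: [499.9, -116.7, 29.1]
eef_rot: [-0.433, 3.108, -0.001]
force: [-0.3, 0.4, -2.1]
finger_gap: 31.1
```

```bash
python3 -m handwheel '[0,0,0.8,0,0,0,1,0,0,0,0,0,0,1]'
```

```text
t: 12.2
position: [500.0, -116.7, 28.3]
eef_rot: [-0.433, 3.108, -0.001]
force: [-0.6, -0.0, -1.4]
finger_gap: 31.0
```

```bash
python3 -m handwheel '[0,0,0.6,0,0,0,1,0,0,0,0,0,0,1]'
```

```text
t: 12.45
position: [500.3, -116.7, 27.8]
eef_rot: [-0.433, 3.108, -0.001]
force: [-0.1, 0.9, -2.2]
finger_gap: 30.6
```

```bash
python3 -m handwheel '[0,0,0.5,0,0,0,1,0,0,0,0,0,0,1]'
```

```text
t: 12.7
position: [500.3, -116.7, 27.4]
eef_rot: [-0.432, 3.108, -0.001]
force: [-0.1, -0.4, -1.7]
finger_gap: 31.2
```

```bash
python3 -m handwheel '[0,0,0.5,0,0,0,1,0,0,0,0,0,0,1]' && python3 tgt.py 499.5 -116.7 27 105.8
```

```text
t: 12.95
position: [500.3, -116.8, 27.2]
eef_rot: [-0.432, 3.108, -0.001]
force: [-0.9, 0.3, -0.8]
finger_gap: 31.0
pos [ 500.3 -116.8   27.2] F [-0.9  0.3 -0.8] gap 31.0 tilt 0.24 heading 105.83 t 12.95
shift [0.7 0.3 0.2] turn [-0.0015  0.0039  0.0005]
```

```bash
python3 -m handwheel '[0.4,0,0.5,0,0,0,1,0,0,0,0,0,0,1]' && python3 tgt.py 499.5 -116.7 27 105.8
```

```text
t: 13.2
position: [500.3, -116.8, 27.1]
eef_rot: [-0.432, 3.107, -0.002]
force: [-0.5, 0.5, 0.6]
finger_gap: 30.6
pos [ 500.3 -116.8   27.1] F [-0.5  0.5  0.6] gap 30.6 tilt 0.3 heading 105.83 t 13.2
shift [0.7 0.3 0.1] turn [-0.0018  0.0049  0.0006]
```

```bash
python3 -m handwheel '[0,0,0,0,0,0,-1,0,0,0,0,0,0,-1,0,0,0,0,0,0,-1,0,0,0,0,0,0,-1]' && python3 tgt.py 499.5 -116.7 27 105.8
python3 - <<'E'
from h import *
w=grab_frame("wrist"); cv2.imwrite("pics/o_wrist.png",w["pixels"][:,:,::-1])
w=grab_frame("scene"); im=w["pixels"][200:320,260:400,::-1]; cv2.imwrite("pics/o_scene.png",cv2.resize(im,None,fx=5,fy=5,interpolation=cv2.INTER_CUBIC))
E
```

```text
t: 13.7
position: [500.4, -117.0, 26.9]
eef_rot: [-0.433, 3.106, -0.002]
force: [-0.2, -0.8, -0.4]
finger_gap: 85.4
pos [ 500.4 -117.    26.9] F [-0.2 -0.8 -0.4] gap 85.4 tilt 0.31 heading 105.86 t 13.7
shift [ 0.8  0.6 -0.1] turn [-0.0022  0.005   0.0011]
```

View pics/o_wrist.png

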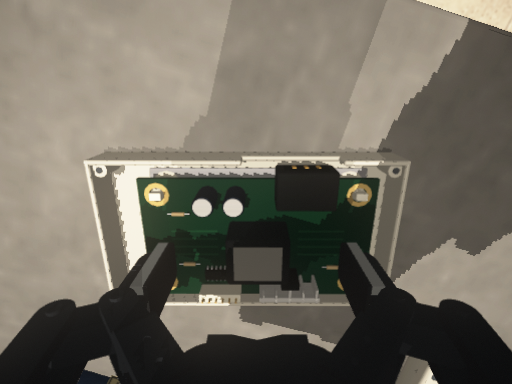

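View pics/o_scene.png

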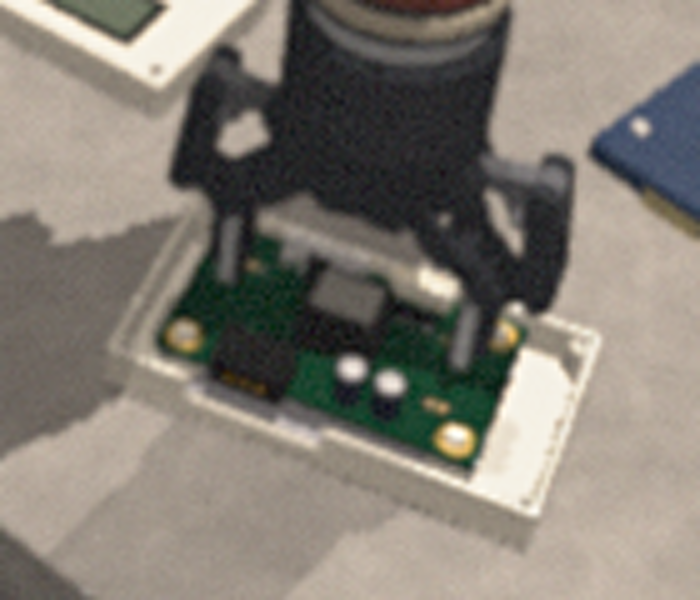

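The board sits loosely, level in the shell, with the pins through the holes (wrist (156,195) and (359,195)) and the socket in the notch. I'll raise clear and re-measure it.

```bash
python3 -m handwheel '[0,0,-10,0,0,0,-1,0,0,-25,0,0,0,-1,0,0,-35,0,0,0,-1,0,0,-35,0,0,0,-1,0,0,0,-0.002,0.005,0,-1,0,0,0,0,0,0,-1]' && python3 tgt.py 499.5 -116.7 27 105.8
python3 - <<'E'
from h import *
import pickle
w=grab_frame("wrist"); cv2.imwrite("pics/p_wrist.png",w["pixels"][:,:,::-1]); pickle.dump(w,open("w3.pkl","wb"))
E
```

```text
t: 14.55
position: [499.5, -116.9, 137.2]
eef_rot: [-0.434, 3.111, -0.001]
force: [-0.8, -0.2, -0.2]
finger_gap: 85.1
pos [ 499.5 -116.9  137.2] F [-0.8 -0.2 -0.2] gap 85.1 tilt 0.03 heading 105.87 t 14.55
shift [ -0.1   0.2 110.2] turn [-0.0005  0.0002  0.0012]
```

View pics/p_wrist.png

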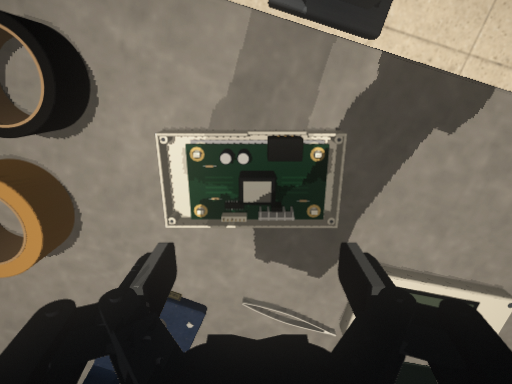

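Run:
```python
from h import *
from m2 import rings
import pickle
w=pickle.load(open("w3.pkl","rb"))
rings(w,(185,142,332,222),24.5,"wrist")
```

```text
wrist px [[316.8, 153.5], [313.2, 210.6], [199.9, 210.3], [196.6, 153.6]]
[[ 457.46  -71.95   24.5 ]
 [ 511.64  -56.21   24.5 ]
 [ 487.52 -177.1    24.5 ]
 [ 541.51 -162.35   24.5 ]] d [109.4 110.3  56.4  56. ]
wrist centre [ 499.53 -116.9    24.5 ] yaw 105.83538289528224
```

The rings fit 110 x 56 mm at z=24.5, giving centre (499.5, −116.9) and yaw 105.8°. Press_a is therefore near (485.9, −68.8). I'll close the fingers and go above it.

```bash
python3 tgt.py 485.9 -68.8 60 105.83; python3 -m handwheel '[0,10,0,0,0,0,1,0,18,10,0,0,0,1,0,18,22,0,0,0,1,0,4,20,0,0,0,1,0,0,20,0,0,0,1,0,0,0,0,0,0,1,0,0,0,0,0,0,1]' 40; python3 tgt.py 485.9 -68.8 32 105.83
python3 - <<'E'
from h import *
w=grab_frame("wrist"); cv2.imwrite("pics/q_wrist.png",w["pixels"][:,:,::-1])
E
```

```text
pos [ 499.7 -116.9  137.1] F [0.9 0.2 0.9] gap 85.3 tilt 0.04 heading 105.87 t 14.6
shift [ 0.1 50.1 77.1] turn [-0.0006  0.0004  0.0006]
t: 15.48
position: [480.9, -62.0, 59.0]
eef_rot: [0.439, -3.101, -0.008]
force: [0.5, -0.1, 0.7]
finger_gap: -0.1
pos [480.9 -62.   59. ] F [ 0.5 -0.1  0.7] gap -0.1 tilt 0.63 heading 106.11 t 15.475
shift [-3.2 -8.  26.9] turn [ 0.0061 -0.0091  0.0049]
```

View pics/q_wrist.png

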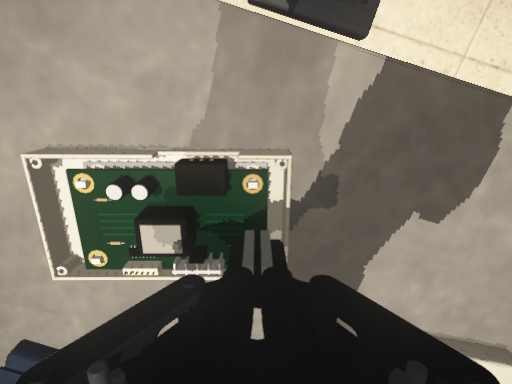

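```bash
python3 -m handwheel '[-3.2,-8,5,0.006,-0.009,0.005,1,0,0,10,0,0,0,1,0,0,0,0,0,0,1,0,0,0,0,0,0,1]' ; python3 tgt.py 485.9 -68.8 30 105.83
```

```text
t: 16.02
position: [487.4, -70.1, 44.2]
eef_rot: [-0.429, 3.109, -0.002]
force: [-0.2, 0.8, 1.0]
finger_gap: 0.0
pos [487.4 -70.1  44.2] F [-0.2  0.8  1. ] gap 0.0 tilt 0.2 heading 105.72 t 16.025
shift [ 1.2  1.7 14.2] turn [-0.0016  0.003  -0.002 ]
```

```bash
python3 -m handwheel '[1.2,1.5,8,-0.001,0.003,-0.002,1,0,0,6,0,0,0,1,0,0,0,0,0,0,1,0,0,0,0,0,0,1]' ; python3 tgt.py 485.9 -68.8 25 105.83;python3 - <<'E'
from h import *
w=grab_frame("wrist"); cv2.imwrite("pics/r_wrist.png",w["pixels"][:,:,::-1])
E
```

```text
t: 16.52
position: [485.7, -68.6, 29.2]
eef_rot: [0.434, -3.111, 0.001]
force: [0.3, 0.0, 0.1]
finger_gap: -0.3
pos [485.7 -68.6  29.2] F [0.3 0.  0.1] gap -0.3 tilt 0.02 heading 105.87 t 16.525
shift [-0.1 -0.2  4.2] turn [-0.0003 -0.0002  0.0006]
```

View pics/r_wrist.png

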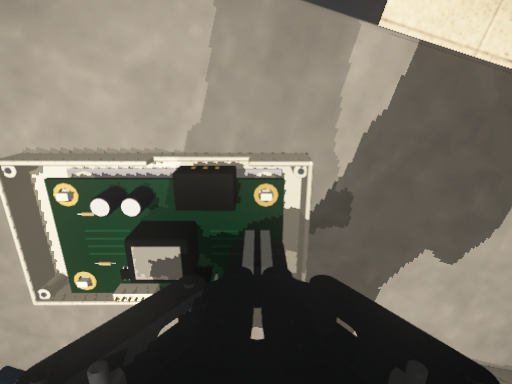

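The fingertips stand above the bare strip at (257,265), clear of the transformer and the board edge at (284,240). Next I'll touch down in small steps.

```bash
python3 -m handwheel '[0,0,3,0,0,0,1,0,0,0,0,0,0,1]'
```

```text
t: 16.82
position: [485.9, -68.7, 26.2]
eef_rot: [-0.433, 3.111, -0.001]
force: [0.5, -0.2, -0.1]
finger_gap: -0.3
```

```bash
python3 -m handwheel '[0,0,1,0,0,0,1,0,0,0,0,0,0,1]'
```

```text
t: 17.08
position: [486.0, -68.7, 25.2]
eef_rot: [-0.433, 3.111, -0.001]
force: [0.5, 0.5, 0.3]
finger_gap: 0.1
```

```bash
python3 -m handwheel '[0,0,0.8,0,0,0,1,0,0,0,0,0,0,1]'
```

```text
t: 17.32
position: [486.0, -68.7, 24.4]
eef_rot: [-0.433, 3.111, -0.001]
force: [-0.5, 0.7, 0.9]
finger_gap: 0.1
```

```bash
python3 -m handwheel '[0,0,0.6,0,0,0,1,0,0,0,0,0,0,1]'
```

```text
t: 17.58
position: [486.2, -68.7, 24.0]
eef_rot: [-0.433, 3.111, -0.001]
force: [-1.1, -0.2, 0.9]
finger_gap: -0.4
```

```bash
python3 -m handwheel '[0,0,0.6,0,0,0,1,0,0,0,0,0,0,1]'
```

```text
t: 17.82
position: [486.2, -68.7, 23.6]
eef_rot: [-0.433, 3.11, -0.001]
force: [-0.8, -0.3, 0.7]
finger_gap: 0.0
```

```bash
python3 -m handwheel '[0,0,0.6,0,0,0,1,0,0,0,0,0,0,1]'
```

```text
t: 18.08
position: [486.2, -68.7, 23.3]
eef_rot: [-0.433, 3.11, -0.001]
force: [0.2, 0.8, 2.7]
finger_gap: -0.0
```

```bash
python3 -m handwheel '[0,0,0.8,0,0,0,1,0,0,0,0,0,0,1]'
```

```text
t: 18.32
position: [486.2, -68.7, 22.8]
eef_rot: [-0.433, 3.11, -0.002]
force: [-0.5, -0.7, 3.1]
finger_gap: 0.0
```

```bash
python3 -m handwheel '[0,0,0.8,0,0,0,1,0,0,0,0,0,0,1]'
```

```text
t: 18.58
position: [486.3, -68.7, 22.4]
eef_rot: [-0.433, 3.11, -0.002]
force: [-1.2, -0.9, 2.9]
finger_gap: 0.2
```

```bash
python3 -m handwheel '[0,0,0.9,0,0,0,1,0,0,0,0,0,0,1]'; python3 tgt.py 485.9 -68.8 18 105.83
```

```text
t: 18.82
position: [486.4, -68.8, 21.6]
eef_rot: [-0.433, 3.11, -0.002]
force: [-0.3, -0.4, 0.1]
finger_gap: 0.3
pos [486.4 -68.8  21.6] F [-0.3 -0.4  0.1] gap 0.3 tilt 0.14 heading 105.85 t 18.825
shift [0.5 0.1 3.6] turn [-0.0015  0.0019  0.0004]
```

```bash
python3 -m handwheel '[0.3,0,0.8,0,0,0,1]'
python3 - <<'E'
from h import *
w=grab_frame("wrist"); cv2.imwrite("pics/s_wrist.png",w["pixels"][:,:,::-1]); print(read_state()["force"],read_state()["position"])
w=grab_frame("scene"); im=w["pixels"][200:320,260:400,::-1]; cv2.imwrite("pics/s_scene.png",cv2.resize(im,None,fx=5,fy=5,interpolation=cv2.INTER_CUBIC))
E
```

```text
t: 18.95
position: [486.1, -68.8, 20.5]
eef_rot: [-0.433, 3.11, -0.002]
force: [0.1, 0.0, 0.0]
finger_gap: 0.1
[ 0.85725253 -0.9176466  -0.54476953] [486.08274094 -68.83811746  20.39236193]
```

View pics/s_wrist.png

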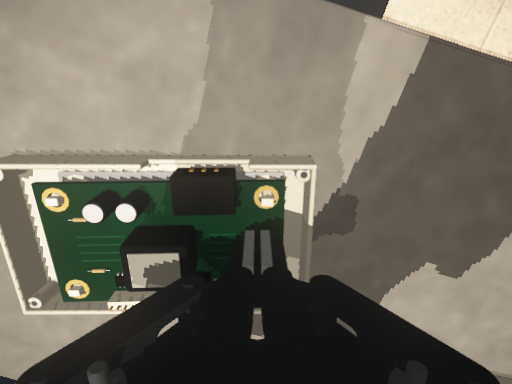

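View pics/s_scene.png

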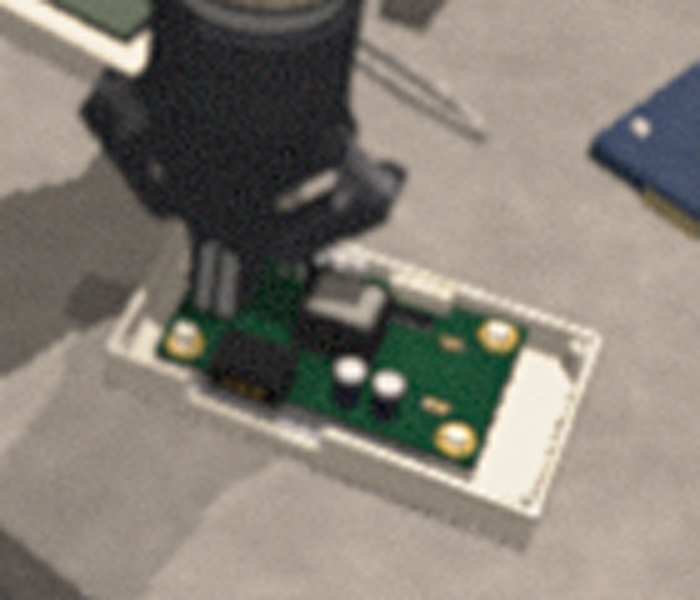

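The +x end has gone down by roughly 3–4 mm (hole 1 moved from (184,332) to (184,342) in the scene crop). I'll press on in small steps.

```bash
python3 -m handwheel '[0,0,0.6,0,0,0,1]'
```

```text
t: 19.18
position: [486.1, -68.8, 19.8]
eef_rot: [-0.433, 3.11, -0.002]
force: [-0.3, 0.4, 2.1]
finger_gap: 0.1
```

```bash
python3 -m handwheel '[0,0,0.6,0,0,0,1]'
```

```text
t: 19.3
position: [486.1, -68.8, 19.1]
eef_rot: [-0.433, 3.11, -0.002]
force: [0.1, -0.5, 0.0]
finger_gap: 0.2
```

```bash
python3 -m handwheel '[0,0,0.6,0,0,0,1]'
```

```text
t: 19.42
position: [486.1, -68.8, 18.7]
eef_rot: [-0.433, 3.11, -0.002]
force: [-1.2, 0.4, 5.7]
finger_gap: -0.3
```

```bash
python3 -m handwheel '[0,0,0.7,0,0,0,1]'
```

```text
t: 19.55
position: [486.2, -68.8, 18.6]
eef_rot: [-0.433, 3.11, -0.002]
force: [-1.4, 0.5, 10.0]
finger_gap: -0.0
```

```bash
python3 -m handwheel '[0,0,0.8,0,0,0,1]'
```

```text
t: 19.68
position: [486.1, -68.8, 18.5]
eef_rot: [-0.433, 3.11, -0.003]
force: [-2.1, -0.4, 10.1]
finger_gap: -0.1
```

```bash
python3 -m handwheel '[0,0,1.1,0,0,0,1]'
```

```text
t: 19.8
position: [486.1, -68.9, 18.5]
eef_rot: [-0.433, 3.109, -0.003]
force: [-2.5, 0.6, 11.8]
finger_gap: 0.1
```

Run:
```python
from h import *
import pickle
w=grab_frame("wrist"); cv2.imwrite("pics/t_wrist.png",cv2.resize(w["pixels"][140:320,0:340,::-1],None,fx=2.3,fy=2.3,interpolation=cv2.INTER_CUBIC)); print(read_state()["force"],read_state()["position"])
w=grab_frame("scene"); im=w["pixels"][200:320,260:400,::-1]; cv2.imwrite("pics/t_scene.png",cv2.resize(im,None,fx=5,fy=5,interpolation=cv2.INTER_CUBIC))
```

```text
[-1.88990638  0.61997457 11.03404342] [486.16217368 -68.84938326  18.53365873]
```

View pics/t_wrist.png

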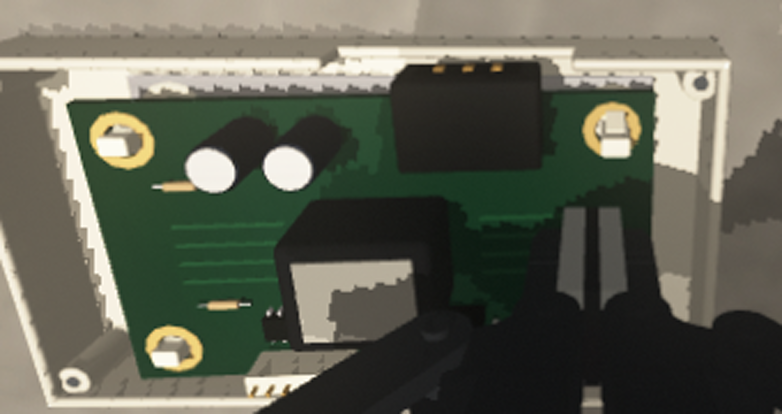

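View pics/t_scene.png

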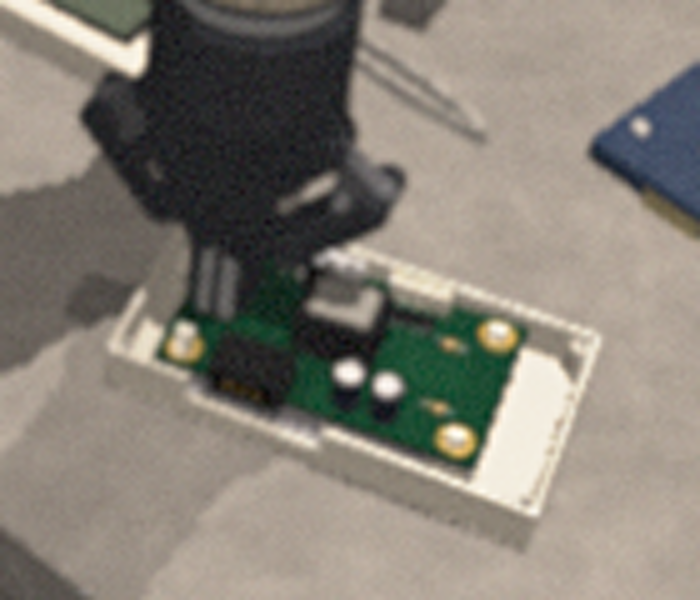

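The +x pin (613,130) now stands tall through its hole while the −x pins barely protrude. The arm is against a stiff stop at 18.5 mm. I'll give one firmer push to be sure, well under 30 N.

```bash
python3 -m handwheel '[0,0,1.8,0,0,0,1]'
```

```text
t: 20.02
position: [486.2, -68.9, 18.3]
eef_rot: [-0.433, 3.109, -0.004]
force: [-4.7, -0.1, 19.7]
finger_gap: -0.1
```

Firm stop at 19.7 N, with only 0.2 mm of travel. I'll back off and look from above.

```bash
python3 -m handwheel '[0,0,-4,0,0,0,1,0,0,-25,0,0,0,1,0,0,-30,0,0,0,1,0,-15,-10,0,0,0,1,0,-18,0,0,0,0,1,0,-15,0,0,0,0,1,0,0,0,0,0,0,1,0,0,0,0,0,0,1]'; python3 tgt.py 513.2 -165.0 60 105.83
python3 - <<'E'
from h import *
import pickle
w=grab_frame("wrist"); cv2.imwrite("pics/u_wrist.png",cv2.resize(w["pixels"][100:290,110:400,::-1],None,fx=2.7,fy=2.7,interpolation=cv2.INTER_CUBIC)); 
pickle.dump(w,open("w4.pkl","wb"))
w=grab_frame("scene"); im=w["pixels"][200:320,260:400,::-1]; cv2.imwrite("pics/u_scene.png",cv2.resize(im,None,fx=5,fy=5,interpolation=cv2.INTER_CUBIC))
E
```

```text
t: 21.02
position: [498.1, -116.8, 87.3]
eef_rot: [0.433, -3.11, 0.001]
force: [0.2, 0.2, 0.3]
finger_gap: 0.1
pos [ 498.1 -116.8   87.3] F [0.2 0.2 0.3] gap 0.1 tilt 0.09 heading 105.85 t 21.025
shift [ -1.4 -50.5  27.3] turn [-0.0007 -0.0014  0.0004]
```

View pics/u_wrist.png

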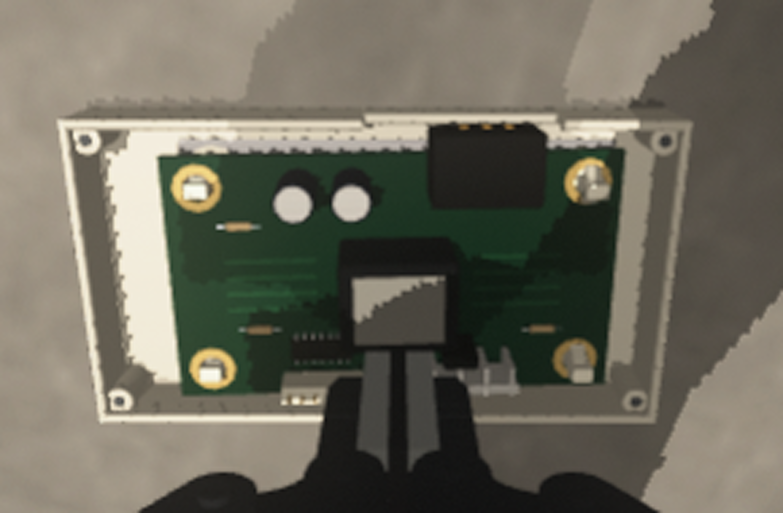

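View pics/u_scene.png

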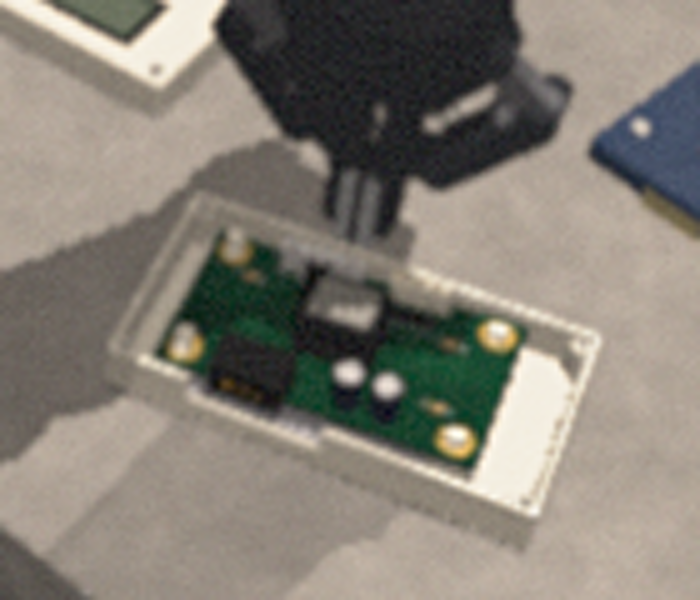

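Both +x standoffs now show their pins and barbs well above the board (590,182) and (577,360), and the end stays down with no load. On to press_b.

```bash
python3 -m handwheel '[0,-10,0,0,0,0,1,-0.7,-18,5,0,0,0,1,-0.7,-17,10,0,0,0,1,0,-4,8,0,0,0,1,0,0,0,0,0,0,1,0,0,0,0,0,0,1]'; python3 tgt.py 513.2 -165.0 40 105.83
```

```text
t: 21.88
position: [513.5, -166.7, 61.8]
eef_rot: [0.434, -3.109, 0.001]
force: [-0.5, 0.7, 0.0]
finger_gap: -0.4
pos [ 513.5 -166.7   61.8] F [-0.5  0.7  0. ] gap -0.4 tilt 0.16 heading 105.89 t 21.875
shift [-0.3  1.7 21.8] turn [-0.0002 -0.0027  0.001 ]
```

```bash
python3 -m handwheel '[-0.3,1.7,10,0,-0.002,0.001,1,0,0,12,0,0,0,1,0,0,5,0,0,0,1,0,0,0,0,0,0,1,0,0,0,0,0,0,1]'; python3 tgt.py 513.2 -165.0 27 105.83
python3 - <<'E'
from h import *
w=grab_frame("wrist"); cv2.imwrite("pics/v_wrist.png",w["pixels"][:,:,::-1])
E
```

```text
t: 22.5
position: [513.2, -163.0, 33.0]
eef_rot: [0.437, -3.11, -0.001]
force: [0.6, 0.2, 0.4]
finger_gap: -0.3
pos [ 513.2 -163.    33. ] F [0.6 0.2 0.4] gap -0.3 tilt 0.06 heading 105.99 t 22.5
shift [ 0.5 -1.9  6. ] turn [ 0.0009 -0.0007  0.0027]
```

View pics/v_wrist.png

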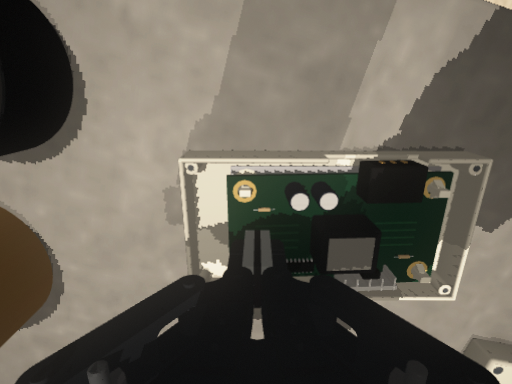

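The fingertips are over the strip at (257,265), between the end holes, with the +x pins standing tall at (435,188) and (420,270). I'll correct by 2 mm and touch down.

```bash
python3 -m handwheel '[0.5,-1.9,4,0.001,-0.001,0.002,1,0,0,0,0,0,0,1]'; python3 tgt.py 513.2 -165.0 25 105.83
```

```text
t: 22.8
position: [513.5, -165.4, 29.2]
eef_rot: [-0.433, 3.11, -0.001]
force: [0.4, -0.2, 0.5]
finger_gap: 0.1
pos [ 513.5 -165.4   29.2] F [ 0.4 -0.2  0.5] gap 0.1 tilt 0.09 heading 105.85 t 22.8
shift [0.2 0.5 4.2] turn [-0.0009  0.0012  0.0003]
```

```bash
python3 -m handwheel '[0,0,2.5,0,0,0,1,0,0,0,0,0,0,1]'; python3 tgt.py 513.2 -165.0 25 105.83
```

```text
t: 23.05
position: [513.6, -165.5, 26.6]
eef_rot: [-0.433, 3.11, -0.001]
force: [-0.0, -0.2, -0.7]
finger_gap: 0.1
pos [ 513.6 -165.5   26.6] F [-0.  -0.2 -0.7] gap 0.1 tilt 0.11 heading 105.83 t 23.05
shift [0.3 0.6 1.6] turn [-0.0011  0.0015  0.0001]
```

```bash
python3 -m handwheel '[0.3,0.5,1.2,0,0,0,1]'
```

```text
t: 23.18
position: [513.3, -165.1, 25.5]
eef_rot: [-0.433, 3.11, -0.001]
force: [0.1, 0.8, -0.0]
finger_gap: -0.2
```

```bash
python3 -m handwheel '[0,0,0.6,0,0,0,1]'
```

```text
t: 23.3
position: [513.2, -165.0, 24.8]
eef_rot: [-0.433, 3.11, -0.001]
force: [-0.4, -0.3, 0.3]
finger_gap: 0.3
```

```bash
python3 -m handwheel '[0,0,0.6,0,0,0,1]'
```

```text
t: 23.42
position: [513.3, -165.0, 24.2]
eef_rot: [-0.433, 3.11, -0.001]
force: [0.2, 0.1, 0.1]
finger_gap: -0.2
```

```bash
python3 -m handwheel '[0,0,0.6,0,0,0,1]'
```

```text
t: 23.55
position: [513.4, -165.0, 23.7]
eef_rot: [-0.433, 3.11, -0.002]
force: [0.0, 0.5, 2.0]
finger_gap: -0.1
```

```bash
python3 -m handwheel '[0,0,0.6,0,0,0,1]'
```

```text
t: 23.68
position: [513.4, -165.1, 23.4]
eef_rot: [-0.433, 3.109, -0.002]
force: [-1.3, 0.1, 3.1]
finger_gap: -0.4
```

Contact, with the force rising. I'll continue.

```bash
python3 -m handwheel '[0,0,0.7,0,0,0,1]'
```

```text
t: 23.8
position: [513.4, -165.1, 23.0]
eef_rot: [-0.433, 3.109, -0.002]
force: [-1.2, 0.5, 4.9]
finger_gap: -0.2
```

```bash
python3 -m handwheel '[0,0,0.8,0,0,0,1]'
```

```text
t: 23.92
position: [513.5, -165.1, 22.6]
eef_rot: [-0.433, 3.109, -0.002]
force: [-1.9, 1.4, 6.5]
finger_gap: -0.2
```

```bash
python3 -m handwheel '[0.2,0,0.8,0,0,0,1]'
```

```text
t: 24.05
position: [513.5, -165.1, 22.3]
eef_rot: [-0.433, 3.109, -0.003]
force: [-1.1, 0.6, 7.4]
finger_gap: -0.2
```

```bash
python3 -m handwheel '[0.2,0,0.8,0,0,0,1]'
```

```text
t: 24.18
position: [513.5, -165.1, 22.2]
eef_rot: [-0.433, 3.108, -0.003]
force: [-1.8, -0.1, 7.5]
finger_gap: 0.0
```

```bash
python3 -m handwheel '[0.2,0,1,0,0,0,1]'
```

```text
t: 24.3
position: [513.5, -165.1, 21.9]
eef_rot: [-0.433, 3.108, -0.004]
force: [-0.9, 1.0, 9.9]
finger_gap: -0.1
```

```bash
python3 -m handwheel '[0.2,0,0.9,0,0,0,1]'
```

```text
t: 24.42
position: [513.6, -165.2, 21.3]
eef_rot: [-0.433, 3.107, -0.004]
force: [-0.7, -1.0, -0.5]
finger_gap: -0.1
```

```bash
python3 -m handwheel '[0,0,0.7,0,0,0,1]'
```

```text
t: 24.55
position: [513.6, -165.2, 20.4]
eef_rot: [-0.433, 3.107, -0.004]
force: [-0.1, -0.2, 0.4]
finger_gap: 0.2
```

It gave way at about 10 N. I'll follow through to the stop.

```bash
python3 -m handwheel '[0.2,0,0.7,0,0.002,0,1]'
```

```text
t: 24.68
position: [513.6, -165.3, 19.5]
eef_rot: [-0.433, 3.108, -0.004]
force: [0.2, 0.2, 2.1]
finger_gap: -0.2
```

```bash
python3 -m handwheel '[0.2,0,0.6,0,0.002,0,1]'
```

```text
t: 24.8
position: [513.4, -165.3, 18.7]
eef_rot: [-0.433, 3.111, -0.005]
force: [0.5, 0.1, 0.8]
finger_gap: -0.1
```

```bash
python3 -m handwheel '[0,0,0.6,0,0,0,1]'
```

```text
t: 24.92
position: [513.3, -165.3, 18.1]
eef_rot: [-0.433, 3.111, -0.005]
force: [-1.9, 0.4, 5.2]
finger_gap: 0.3
```

```bash
python3 -m handwheel '[0,0,0.7,0,0,0,1]'
```

```text
t: 25.05
position: [513.3, -165.3, 18.0]
eef_rot: [-0.433, 3.111, -0.005]
force: [-1.8, 0.1, 10.3]
finger_gap: -0.0
```

```bash
python3 -m handwheel '[0,0,0.8,0,0,0,1]'
```

```text
t: 25.18
position: [513.3, -165.3, 18.0]
eef_rot: [-0.433, 3.111, -0.005]
force: [-1.8, 0.1, 8.6]
finger_gap: 0.2
```

```bash
python3 -m handwheel '[0,0,1.6,0,0,0,1]'
```

```text
t: 25.3
position: [513.4, -165.3, 17.9]
eef_rot: [-0.433, 3.111, -0.006]
force: [-3.5, 1.0, 17.6]
finger_gap: 0.3
```

```bash
python3 -m handwheel '[0,0,-4,0,0,0,1,0,0,-25,0,0,0,1,0,0,-30,0,0,0,1,-18,-10,-10,0,0,0,1,-30,0,-10,0,0,0,1,-20,0,0,0,0,0,1,0,0,0,0,0,0,1,0,0,0,0,0,0,1]'
python3 - <<'E'
from h import *
import pickle
w=grab_frame("wrist"); cv2.imwrite("pics/w_wrist.png",w["pixels"][:,:,::-1]); pickle.dump(w,open("w5.pkl","wb"))
w=grab_frame("scene"); im=w["pixels"][200:320,260:400,::-1]; cv2.imwrite("pics/w_scene.png",cv2.resize(im,None,fx=5,fy=5,interpolation=cv2.INTER_CUBIC))
print(read_state()["position"])
E
```

```text
t: 26.3
position: [579.9, -156.7, 97.6]
eef_rot: [0.43, -3.107, 0.004]
force: [0.1, -1.2, 0.0]
finger_gap: 0.1
[ 579.89141184 -156.68114521   97.66232179]
```

View pics/w_wrist.png

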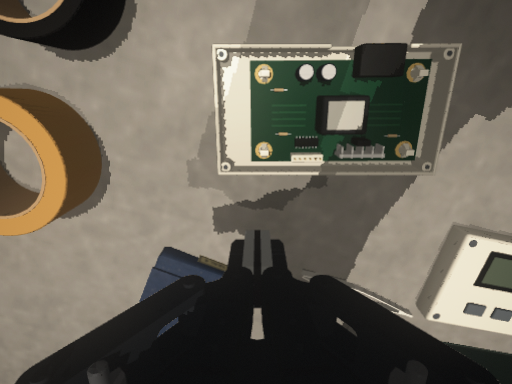

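View pics/w_scene.png

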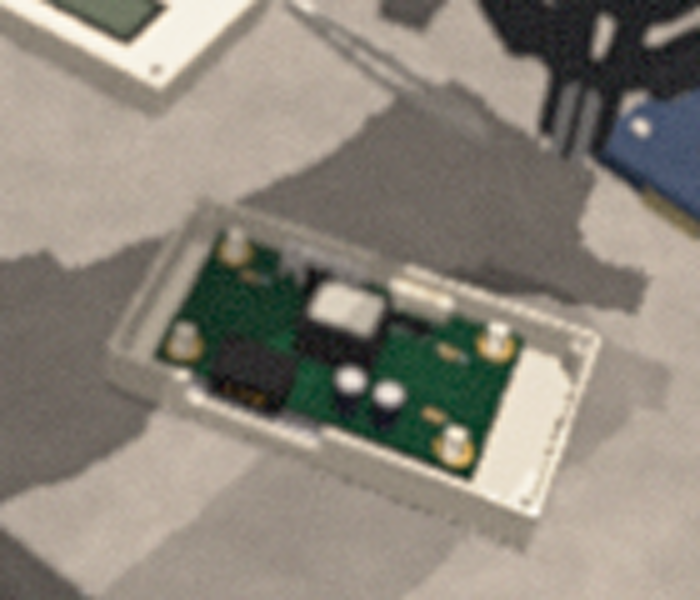

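All four pins now stand tall above the board. I'll check corner by corner with an enlargement and ring triangulation.

Run:
```python
from h import *
import pickle
np.set_printoptions(suppress=True,precision=2)
w=pickle.load(open("w5.pkl","rb")); g=grab_frame("scene")
tiles=[cv2.resize(w["pixels"][y-14:y+14,x-14:x+14,::-1],(280,280),interpolation=cv2.INTER_CUBIC) for x,y in((264,73),(417,72),(263,150),(405,150))]
cv2.imwrite("pics/x.png",np.vstack([np.hstack(tiles[:2]),np.hstack(tiles[2:])]))
def rg(f,roi):
    x0,y0,x1,y1=roi;hsv=cv2.cvtColor(f["pixels"],cv2.COLOR_RGB2HSV)
    m=((hsv[...,0]>12)&(hsv[...,0]<34)&(hsv[...,1]>80)&(hsv[...,2]>70)).astype(np.uint8);k=np.zeros_like(m);k[y0:y1,x0:x1]=1
    m=cv2.morphologyEx(m*k,cv2.MORPH_CLOSE,np.ones((3,3),np.uint8))
    cs,_=cv2.findContours(m,cv2.RETR_EXTERNAL,cv2.CHAIN_APPROX_NONE);cs=sorted(cs,key=cv2.contourArea)[-4:]
    return np.array([(np.array(cv2.boundingRect(q)[:2])+np.array(cv2.boundingRect(q)[2:])/2-.5) for q in cs])
a=rg(w,(248,55,440,165)); print(a.tolist())
for z in (18,24.5):
    P=onz(w,a,z); c=P.mean(0); print(z,"c",c[:2],"sorted by y",P[np.argsort(-P[:,1])][:,:2].tolist())
    Q=P[np.argsort(-P[:,1])]; print([np.linalg.norm(Q[0]-Q[1]),np.linalg.norm(Q[2]-Q[3])])
```

```text
[[403.0, 149.0], [415.0, 72.5], [263.5, 149.5], [263.0, 73.5]]
18 c [ 499.32 -117.17] sorted by y [[510.9748447630553, -56.59913623580738], [457.47965257673053, -72.2472156039828], [541.1072676443046, -161.98412132269604], [487.73249971954573, -177.86506689197964]]
[np.float64(55.736863698673766), np.float64(55.68725422568806)]
24.5 c [ 499.39 -118.95] sorted by y [[510.7004698761047, -60.15043928992122], [458.7691549910329, -75.34106304139638], [539.952002152987, -162.4546019825987], [488.1375910492008, -177.8712843296523]]
[np.float64(54.107453420498), np.float64(54.05929422978177)]
```

View pics/x.png

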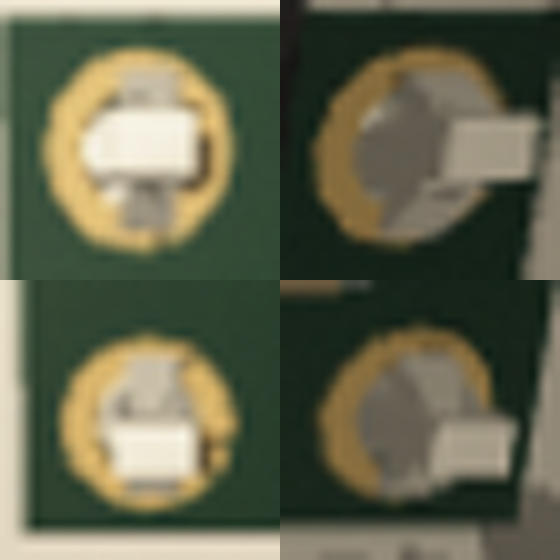

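All four barbs have sprung out over their hole rings, left and right, in every tile. Ring spacing at z=18 is 55.7 and 55.7 mm (56 nominal), so the board lies level at the home height. The arm is clear, so I'll hand in.

```bash
python3 tgt.py 579 -156 97 105.8; python3 -c "
from station import job_done
print(job_done())"
```

```text
pos [ 580.  -156.8   97.8] F [-0.1 -0.4  0.3] gap -0.1 tilt 0.32 heading 105.74 t 26.45
shift [0.7 1.  0.8] turn [-0.0019 -0.0053 -0.001 ]
the job is handed in; nothing more can be done
None
```

The board is back in the base shell with all four standoffs clicked over it. I handed the job in at 26.5 s; `job_done()` gives no verdict, so this rests on my own checks.

**What I did**
- I gripped the board by its transformer and lowered it onto the standoffs. The camera put the plate at +5.6 mm along the shell's x, and the pins went into the holes without any groping.
- I let it go on the barb slopes, then pressed the +x end and afterwards the −x end midway between their holes.

**Last checks**
- **End stops:** at each end the fingertips came against a stiff stop. It was at 18.3–18.5 mm at the +x end, with the other end still up, and at 17.9–18.0 mm at the −x end. The expected heights were about 18.3 and 18.0 mm. The firmest pushes read 19.7 N and 17.6 N.
- **Give-way force:** the −x end gave way at about 10 N. At the +x end I did not catch the peak, because I read the force only after each step had settled (about 3 N).
- **Barbs and height:** the last wrist picture shows the barbs sprung out over all four holes. Hole spacing worked out at the home height was 55.7 mm at both ends, against 56 mm nominal.
- **Clearance:** the socket lies in the notch and the fingers are clear at 98 mm. I planned no moves near the top shell, tweezers or loupe, but did not measure their positions again at the end.

**Disagreement:** my first reading of the standoffs in the top camera was about 6 mm off along x. I had clicked on their base flanges at the wrong height; once I allowed for that, it agreed with the wrist camera.

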